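# Test a torch cell in the sprung cradle of the bench tester

### The job

Take the long, slim torch cell from the wooden rack and load it into the sloping battery tester's cradle, nub down the slope: press its flat end back against the coil spring, roll the nub end down past the retaining lip and let go, so that it lies fully home in the cradle with the nub against the contact and the end caught under the lip. Then press the tester's round push key fully down, let it come up again and leave the cell in place. Leave the stubby cell, tin, tape measure and screwdriver where they are.

Things in the scene. Friction and masses are not known exactly. Their poses are not given: they have to be found in the camera images.
- cell: the long slim torch cell: white sleeve, can 21 mm in diameter and 68 mm long, a steel nub 8 mm in diameter and 3 mm long on a black ring at one end (71 mm overall); the other end is flat bare steel, 50 to 100 g. Origin on its axis, 34 mm from either end of the can; its x axis runs from the nub end (-x) to the flat end (+x). At the start it lies level in a slot of the rack, its axis 26.5 mm above the table.
- nub (a point): tip of the cell's nub, on its axis, 37 mm from the cell's origin on its -x side.
- stubby: a thicker, shorter cell (26 mm in diameter, can 47 mm) in the rack's other slot, a bystander; origin on its axis at mid can, x along it from the nub to the flat end.
- rack: wooden rack, fixed: slab 110 (x) by 150 (y) by 6 mm, origin under its middle; two cross ribs along y at x = -20 and 20 mm carry the cells 16 mm above the table, leaving 34 mm of free gap at a cell's middle for the fingers, down to the slab. Slots along x at y = -38 and 38 mm, with stops to 24 mm height on the ribs 15 mm either side. Either cell in either slot, nubs to -x.
- cradle: the cradle on the tester's sloping face (rises 30 degrees away from the robot; grey housing 200 mm wide, 150 up the slope; tester and rack may change sides). Frame: x up the slope, y across, z square out of the face; origin on the face below the contact. The face reaches x -25 to 125 mm, y -100 to 100. A cell lying home has its axis along x at y 0, z 24.5 mm, its origin at x 37, nub tip at x 0.
- saddle (a point): middle of the upper saddle's floor, cradle x 71, y 0, z 14 mm. Two saddles carry the cell, floors at z 14: at x 8 to 16 and x 54 to 88 mm, with side cheeks 24 mm apart that flare out from z 21 up to z 27 (38 mm wide over all). Nothing stands between x 16 and 54: fingers have free room there beside and 14 mm below the cell.
- lip (a point): middle of the retaining lip's free edge, on its upper side: cradle x 6, y 0, z 40 mm. The lip is 3 mm thick (underside at z 37), 24 mm wide, on top of the contact wall (x -8 to 0, 30 mm wide). A cell whose flat end sits low at the spring must have its nub end raised some 25 degrees from the cradle's x axis to clear it.
- contact (a point): where the nub tip must rest: on the contact wall's inner face, at x = 0, y = 0, z = 24.5 mm of the cradle.
- spring (a joint): compression of the coil spring (m), 0 free, at most 0.022, 600 N/m. Its steel pusher disc (18 mm in diameter) slides along the cradle's x axis and pushes down the slope; it reads 0.006 with the cell home (3.6 N), and must be pressed to about 0.013 for the nub to pass the lip.
- spring_face (a point): middle of the pusher disc's face: cradle x 65, y 0, z 24.5 mm with the spring free. Behind it is the spring block, x 90 to 115 mm, 30 wide, 38 high. From above, the cradle is open except for the lip.
- key (a joint): travel of the push key (m): 0 up, 0.006 fully down, which takes 5 N; springs back when let go.
- key_top (a point): middle of the top of the round grey push key, 28 mm in diameter, in a black collar 44 mm in diameter and 12 mm high, at cradle x 50, y -70, to the robot's right of the cradle; its top is 22 mm above the face when up. It is pressed square into the face, along the cradle's -z.
- tin: a steel tin 72 mm in diameter, 90 mm high, standing beyond the work, a bystander; origin under its middle.
- tape: a tape measure about 65 by 34 by 60 mm standing beyond the work, a bystander; origin under its middle.
- driver: a screwdriver about 200 mm long lying beyond the work, a bystander; its x axis points from the handle to the blade.
Mind the look-alikes: they are no part of the job. What is shaped like the cell but blue or orange is not meant.

How it is judged:
On the way, in this order (a step that is already met when the one before it is completed fails the run):
1. the cell lies home in the cradle, nub on the contact, spring pressed, and the fingers have let go of it (distance between nub and contact below 0.004 m and angle between the x axis of cell and the x axis of cradle, either way round below 0.09 rad and value of joint spring above 0.003 m and contact force between the fingers and cell below 0.1 N and value of joint key below 0.002 m), for 0.2 s.
2. the key is pressed fully down (5 mm or more of its 6 mm) with the cell home (value of joint key above 0.005 m and distance between nub and contact below 0.004 m), for 0.1 s.
At the end, for the whole second after the job is handed in: The long cell is at rest in the cradle, nub tip within 4 mm of the contact, its axis within 5 degrees of the cradle's, the spring pressed by more than 3 mm; the key has come up again (under 2 mm) (distance between nub and contact below 0.004 m and angle between the x axis of cell and the x axis of cradle, either way round below 0.09 rad and value of joint spring above 0.003 m and linear speed of cell below 0.02 m/s and value of joint key below 0.002 m); the robot touches nothing.
It fails at once if a bystander (stubby cell, tin, tape measure or screwdriver) moved more than 30 mm (distance of any of stubby, tin, tape, driver from where it was at the start of the episode above 0.03 m).
It also fails if it takes over 48 s, if anything falls off the work surface, if the arm or the gripper's body presses on something with over 40 N, if the wrist force passes 120 N, or if a joint passes its speed limit or range.

### The arm

A 6-joint arm with a two-finger parallel gripper is mounted at the origin on the work surface. World frame = base frame: x ahead of the robot, y to its left, z up, the work surface at z = 0. Lengths are in m, angles in rad, forces in N, time in s.
With the tool pointing down it reaches from about 0.35 to 0.95 m from the base axis. Payload 17.4 kg.
Tool frame: the origin (TCP) lies on the centre line of the jaws, within the pads' length; the fingertips stand 19 mm ahead of it and the grasp point (between the pads) is the TCP; z points along the fingers, y is the line along which they close (so a half turn about z gives the same grasp; the last joint's range is limited). The gripper opens to 93 mm and grips with 3 to 60 N. Pads are 15 mm wide; open, the fingers measure 128 mm over their backs; the gripper's body (75 mm by 188 mm) begins 65 mm behind the grasp point.
Start: joints at [-1.263, 0.116, 1.442, -0, 1.584, -0.038], TCP at [0.229, -0.635, 0.238] pointing down, gripper open.
Joint ranges: [-2.83, 2.83], [-0.83, 2.19], [0.07, 2.5], [-1.14, 4.28], [0.01, 3], [-2.97, 2.97]. Speed limits (rad/s): [1.89, 1.89, 2.22, 3.14, 3.14, 3.14].

### API

Orientations are given as a unit quaternion [x, y, z, w].
In Python, from plant import robot gives the robot as it stands.
- The arm moves only by the tool jog_arm, never from a script. Its argument "rows" is a list of rows, each a list of 3 entries, a list of its own where there are three numbers: the opening, from -1 (shut) to 1 (fully open), then the shift along the tool's x, y, z in m, then the turn about the tool's z in degrees. A call has 1 to 12 rows; each row is the pose to reach, as a shift and turn from the pose commanded when the call began, along the tool's axes at that moment; what a row does not reach only later rows make up. A row lasts 1/10 s, in which the tool goes at most 50 mm and 8.59 degrees, less where a joint would pass 70% of its speed; a pose out of reach is approached as far as the arm can. A call with a gripper value outside its range is refused whole. The fingers move at their own pace and stop on an object; "grip_force" is the grip in N (left out, the last holds). Time passes only in rows, so rows that repeat a pose let the fingers close. It gives the time, the measured TCP pose, the force, the opening and the grip force at its end, in the units of the state.
- robot.read_state(): the state, without advancing time (a new reading comes with each control period).
- robot.snapshot(name): name is "scene" or "top" or "wrist"; returns a dict with "img" (400x640x3 uint8, red, green, blue), "camera_matrix" (3x3 intrinsics, pixels), "rvec" (rotation vector, rad) and "tvec" (3), from world to camera coordinates, as OpenCV has them; the wrist camera has in their place "T_tool_cam" (4x4, takes a point from camera to tool coordinates, whose origin is the TCP and whose axes are the flange's). Camera axes: x right, y down, z forward; pixel columns grow to the right and rows downward; lengths in m; the calibration is good to about 2 mm. The wrist camera is an equidistant fisheye: a pixel r from the principal point sees the ray r / f radians off the axis. A picture is of the moment at which its call begins: read the wrist's pose just before it. There is no depth.
- robot.sign_off(): hands the job in; it is judged then, once.
The state is a dict: "t": time; "q": joint angles; "qd": joint speeds; "joint_torque": joint torques, N m; "tcp_pos": TCP position; "orientation": TCP orientation; "contact_force": force on the tool from outside, world axes, zero at the start; "ft_torque": the same for the moment, N m; "opening": finger opening in m; "grip_force": force on a finger pad.
Only numpy, scipy, OpenCV 4.12 (cv2) and the standard library are available. Lean on these libraries where they do the work, as an engineer would, in place of code of your own. Each camera call takes 0.05 s, during which the arm holds its last target. There are 200 camera calls.

## Working session

There is one attempt and no reset: what is moved stays moved. The work goes in short steps, Python scripts to look and compute and a tool call to move; the robot and the scene stay as the last step left them, time stands still between calls to the robot, and variables do not carry over. Pictures are saved under pics/ and viewed, at most 10 in all, crops included, and the job is handed in when it is done.

Besides the shell and the picture viewer there is one more tool, called after "Request:" in YAML: its name, and indented under it one key for each argument. jog_arm: Moves the arm, as the interface text tells. Its arguments: {"type":"object","properties":{"rows":{"type":"array","items":{"type":"array"}},"grip_force":{"type":"number"}},"required":["rows"]}

```bash
mkdir -p pics; ls; python3 - <<'E'
from plant import robot
import cv2,numpy as np
s=robot.read_state(); print(s)
for n in ["scene","top"]:
    d=robot.snapshot(n); cv2.imwrite(f"pics/{n}0.png",d["img"][:,:,::-1]); print(n,d["camera_matrix"],d["rvec"],d["tvec"])
d=robot.snapshot("wrist");print(d["T_tool_cam"],d["camera_matrix"])
E
```

```text
pics
{'t': 0.0, 'q': array([-1.26278320e+00,  1.16494004e-01,  1.44228562e+00,  1.87067405e-06,
        1.58399306e+00, -3.77831768e-02]), 'qd': array([-0.00017146,  0.00058558,  0.00188422,  0.00080176,  0.00152531,
       -0.00203566]), 'joint_torque': array([-1.52767416e-05, -7.21270752e+01, -6.22613311e+01,  7.80185452e-02,
        2.38090911e-02, -2.02637710e-05]), 'tcp_pos': array([ 0.22873433, -0.63486388,  0.23688712]), 'orientation': array([ 9.85090139e-01,  1.72037992e-01, -7.85513854e-05, -5.84767923e-04]), 'contact_force': array([ 0.23935087, -0.58991726, -0.77622065]), 'ft_torque': array([ 0.01895205,  0.0119623 , -0.01809647]), 'grip_force': 0.0, 'opening': 0.09301750992321095}
scene [[412.05505814   0.         319.37266269]
 [  0.         412.05505814 205.71401304]
 [  0.           0.           1.        ]] [ 1.1823993   2.57497874 -0.68023201] [ 0.34035712 -0.28234782  1.26750811]
top [[469.25061857   0.         318.76089739]
 [  0.         469.25061857 198.18233163]
 [  0.           0.           1.        ]] [ 2.21088022 -2.17103013  0.08154313] [-0.02214179  0.51782514  1.04016795]
[[-7.57695251e-04 -9.57446561e-01 -2.88609612e-01  8.07163758e-02]
 [ 9.99999534e-01 -8.98348463e-04  3.54893759e-04  1.04948175e-04]
 [-5.99063811e-04 -2.88609208e-01  9.57446795e-01 -1.46612093e-01]
 [ 0.00000000e+00  0.00000000e+00  0.00000000e+00  1.00000000e+00]] [[309.70691629   0.         323.95931053]
 [  0.         309.70691629 195.635968  ]
 [  0.           0.           1.        ]]
```

View pics/top0.png

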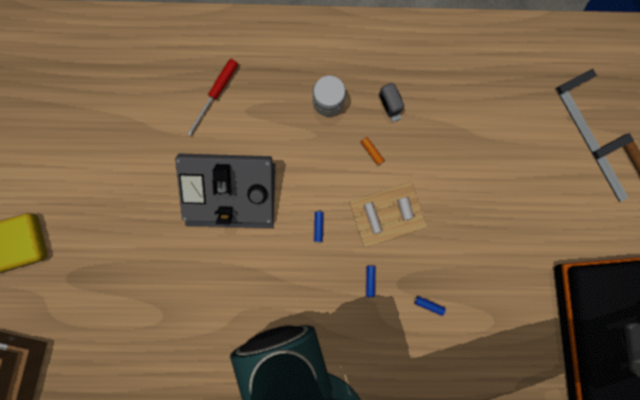

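View pics/scene0.png

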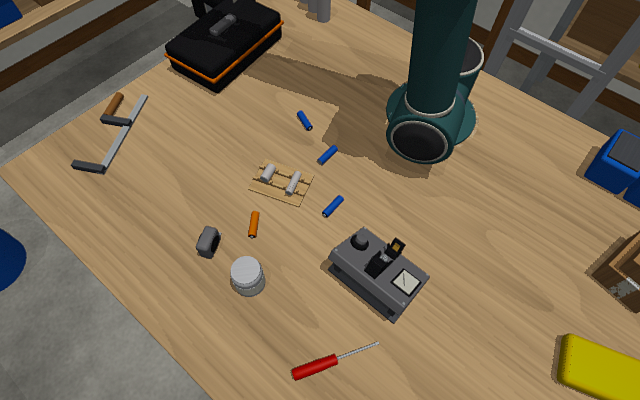

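The long white cell is at (373,217) in the top view, on the rack's left. The stubby white one is at (405,208). The blue look-alikes are at (319,226), (371,281) and (430,306), and the orange one is at (372,151). Only the white, longer cell in the rack fits the description. The tester is at (225,190), with its lip near (225,215) and its key at (257,194). I'll confirm the cell in an enlarged crop.

```bash
cat > h.py <<'E'
import cv2,numpy as np
from scipy.spatial.transform import Rotation as R
from plant import robot
def grab(n):
    s=robot.read_state(); d=robot.snapshot(n); K=d["camera_matrix"]
    if n=="wrist":
        T=np.eye(4);T[:3,:3]=R.from_quat(s["orientation"]).as_matrix();T[:3,3]=s["tcp_pos"]
        M=T@d["T_tool_cam"]
    else:
        M=np.eye(4);A=cv2.Rodrigues(d["rvec"])[0];M[:3,:3]=A.T;M[:3,3]=-A.T@d["tvec"].ravel()
    return d["img"],(n,K,M)
def ray(c,uv):
    n,K,M=c; p=(np.array(uv,float)-K[:2,2])/K[0,0]
    if n=="wrist":
        r=np.hypot(*p); v=np.r_[p*np.sinc(r/np.pi),np.cos(r)]
    else: v=np.r_[p,1]
    v=M[:3,:3]@v; return M[:3,3],v/np.linalg.norm(v)
def onz(c,uv,z):
    o,v=ray(c,uv); return o+v*(z-o[2])/v[2]
def proj(c,X):
    n,K,M=c; v=M[:3,:3].T@(np.array(X)-M[:3,3])
    if n=="wrist":
        r=np.hypot(v[0],v[1]);p=v[:2]/r*np.arctan2(r,v[2])
    else: p=v[:2]/v[2]
    return p*K[0,0]+K[:2,2]
def meet(*rs):
    A=sum(np.eye(3)-np.outer(v,v) for o,v in rs); b=sum((np.eye(3)-np.outer(v,v))@o for o,v in rs)
    X=np.linalg.solve(A,b); return X,[1e3*np.linalg.norm(np.cross(X-o,v)) for o,v in rs]
E
python3 - <<'E'
from h import *
img,c=grab("top")
for uv in [(373,217),(405,208)]: print(uv,onz(c,uv,.026))
for uv in [(225,190),(225,213),(257,194),(187,227),(273,227)]: print(uv,onz(c,uv,.05))
cv2.imwrite("pics/c1.png",cv2.resize(img[170:260,330:450],None,fx=5,fy=5,interpolation=cv2.INTER_CUBIC)[:,:,::-1])
s=robot.read_state();print(R.from_quat(s["orientation"]).as_matrix().round(3))
E
```

```text
(373, 217) [ 0.47772184 -0.13442865  0.026     ]
(405, 208) [ 0.49913069 -0.20581901  0.026     ]
(225, 190) [0.53007728 0.19248133 0.05      ]
(225, 213) [0.47988192 0.19091345 0.05      ]
(257, 194) [0.52261662 0.12247582 0.05      ]
(187, 227) [0.44800979 0.27228506 0.05      ]
(273, 227) [0.45135893 0.08582455 0.05      ]
[[ 0.941  0.339 -0.   ]
 [ 0.339 -0.941  0.001]
 [ 0.    -0.001 -1.   ]]
```

View pics/c1.png

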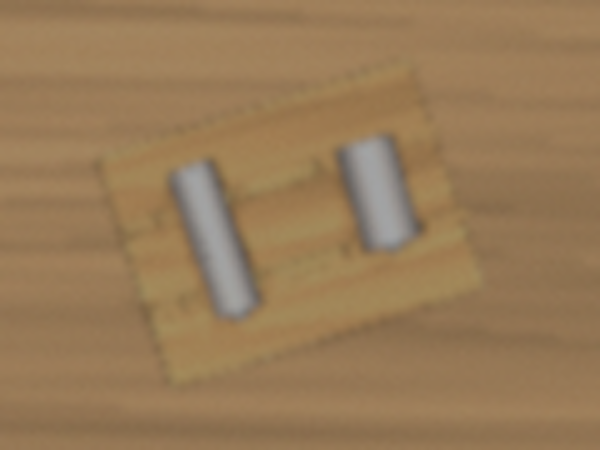

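The crop shows the long slim white cell at (215,240) in the crop, with its nub end at the bottom, toward the robot. The stubby cell is to its right at (380,195). I'm moving the wrist camera over the rack.

Request:
jog_arm:
  rows:
    - [1,[0.37,-0.36,0],0]
    - [1,[0.37,-0.36,0],4]
    - [1,[0.37,-0.36,0],4]
    - [1,[0.37,-0.36,0],4]
    - [1,[0.37,-0.36,0],4]
    - [1,[0.37,-0.36,0],4]
    - [1,[0.37,-0.36,0],4]
    - [1,[0.37,-0.36,0],4]
    - [1,[0.37,-0.36,0],4]
    - [1,[0.37,-0.36,0],4]
    - [1,[0.37,-0.36,0],4]
    - [1,[0.37,-0.36,0],4]

```text
t: 1.4
tcp_pos: [0.4555, -0.169, 0.2376]
orientation: [0.99, 0.139, 0.0, -0.0]
contact_force: [0.2, -0.6, 0.2]
opening: 0.0928
grip_force: 0.0
```

Request:
jog_arm:
  rows:
    - [-0.2,[0,0,0],0]
    - [-0.2,[0,0,0],0]
    - [-0.2,[0,0,0],0]

```text
t: 1.7
tcp_pos: [0.4545, -0.1719, 0.2376]
orientation: [0.991, 0.137, -0.0, 0.0]
contact_force: [0.3, -0.3, -0.4]
opening: 0.0737
grip_force: 0.0
```

```bash
python3 - <<'E'
from h import *
import pickle
img,c=grab("wrist"); cv2.imwrite("pics/w1.png",img[:,:,::-1]); pickle.dump(c,open("w1.pkl","wb"))
s=robot.read_state();print(s["t"],s["tcp_pos"],np.degrees(s["qd"]).round(2),s["opening"])
print(proj(c,[.478,-.134,.026]))
E
```

```text
1.75 [ 0.45452147 -0.17184132  0.23761248] [ 0.19 -0.06 -0.12  0.   -0.02  0.09] 0.06954328966704378
[297.86219949 146.1801588 ]
```

View pics/w1.png

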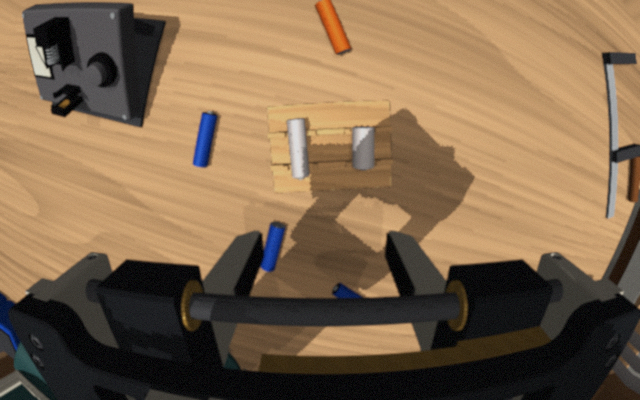

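The long cell is at (298,148) in the wrist view, the stubby at (362,148), and blue and orange cells lie around them. Now measure the cell with a mask, combining this view with the top one.

```bash
cat >> h.py <<'E'
def cell(img,near,lo=135,win=45):
    hsv=cv2.cvtColor(img,cv2.COLOR_RGB2HSV)
    m=((hsv[:,:,1]<45)&(hsv[:,:,2]>lo)).astype(np.uint8)
    m[:, :int(near[0])-win]=0; m[:, int(near[0])+win:]=0; m[:int(near[1])-win]=0; m[int(near[1])+win:]=0
    n,l,st,ce=cv2.connectedComponentsWithStats(m)
    i=min((k for k in range(1,n) if st[k,4]>60),key=lambda k:np.hypot(*(ce[k]-near)))
    P=np.argwhere(l==i)[:,::-1].astype(np.float32); mu=P.mean(0)
    d=np.linalg.svd(P-mu,full_matrices=False)[2][0]; d*= -np.sign(d[1]) # toward image top
    t=(P-mu)@d; w=(P-mu)@np.r_[-d[1],d[0]]
    mid=mu+d*(t.max()+t.min())/2+np.r_[-d[1],d[0]]*(w.max()+w.min())/2
    return mid,d,t.max()-t.min(),w.max()-w.min()
E
python3 - <<'E'
from h import *
import pickle
it,ct=grab("top"); w=cv2.imread("pics/w1.png")[:,:,::-1].copy(); cw=pickle.load(open("w1.pkl","rb"))
rs=[]
for im,c,near in ((it,ct,(373,217)),(w,cw,(298,148))):
    m,d,L,W=cell(im,near); a=onz(c,m-d*L/2,.0265);b=onz(c,m+d*L/2,.0265)
    print(m,L,W,onz(c,m,.0265),"len",np.linalg.norm(b-a),"yaw",np.degrees(np.arctan2(*(b-a)[1::-1]))); rs.append(ray(c,m))
print(meet(*rs))
E
```

```text
[369.68265 209.44505] 13.313138 7.9489546 [ 0.49443251 -0.12678263  0.0265    ] len 0.029681158447634456 yaw 17.393198168319177
[296.72226 148.54308] 59.40737 15.699064 [ 0.47503142 -0.13344572  0.0265    ] len 0.07036425281659288 yaw 17.861748993800653
(array([ 0.48720994, -0.12869554,  0.06863517]), [np.float64(8.625053185084433), np.float64(8.625053185084507)])
```

Request:
jog_arm:
  rows:
    - [-0.2,[0.0,-0.03,0.09],-2]
    - [-0.2,[0.0,-0.03,0.09],-2]
    - [-0.2,[0.0,-0.03,0.09],-2]
    - [-0.2,[0.0,-0.03,0.09],-2]
    - [-0.2,[0.0,-0.03,0.09],-2]
    - [-0.2,[0.0,-0.03,0.09],-2]

```text
t: 2.4
tcp_pos: [0.4476, -0.1429, 0.1498]
orientation: [0.988, 0.155, 0.001, 0.001]
contact_force: [0.6, -0.4, -0.6]
opening: 0.0375
grip_force: 0.0
```

```bash
python3 - <<'E'
from h import *
import pickle
w=cv2.imread("pics/w1.png")[:,:,::-1].copy(); cw=pickle.load(open("w1.pkl","rb"))
w2,c2=grab("wrist"); cv2.imwrite("pics/w2.png",w2[:,:,::-1]); pickle.dump(c2,open("w2.pkl","wb"))
s=robot.read_state();print(s["t"],s["tcp_pos"],s["opening"],R.from_quat(s["orientation"]).as_matrix().round(4))
it,ct=grab("top")
rs=[]
for im,c,near,lo in ((w,cw,(298,148),135),(w2,c2,proj(c2,[.475,-.1334,.0265]),135),(it,ct,(373,217),90)):
    m,d,L,W=cell(im,near,lo,90 if im is w2 else 45); a=onz(c,m-d*L/2,.0265);b=onz(c,m+d*L/2,.0265)
    print(near,m,L,W,onz(c,m,.0265),"len",np.linalg.norm(b-a),"yaw",np.degrees(np.arctan2(*(b-a)[1::-1]))); rs.append(ray(c,m))
print(meet(*rs[:2]),meet(rs[1],rs[2]))
E
```

```text
2.45 [ 0.44740461 -0.14276108  0.14941524] 0.03699916911325707 [[ 9.522e-01  3.054e-01  2.100e-03]
 [ 3.054e-01 -9.522e-01 -9.000e-04]
 [ 1.800e-03  1.500e-03 -1.000e+00]]
(298, 148) [296.72226 148.54308] 59.40737 15.699064 [ 0.47503142 -0.13344572  0.0265    ] len 0.07036425281659288 yaw 17.861748993800653
[322.72041193 163.86052699] [322.51752 145.49005] 40.999954 21.021324 [ 0.49060479 -0.12823652  0.0265    ] len 0.03641371195394714 yaw 17.773470791325867
(373, 217) [370.65952 213.96765] 57.007706 3.648069 [ 0.48437531 -0.12907162  0.0265    ] len 0.12755553970970473 yaw -21.31840045609082
(array([ 0.48475198, -0.13094801,  0.03999585]), [np.float64(8.115903337766158), np.float64(8.11590333776615)]) (array([ 0.48619504, -0.13089814, -0.00244853]), [np.float64(1.7776886440824426), np.float64(1.7776886440825115)])
```

View pics/w2.png

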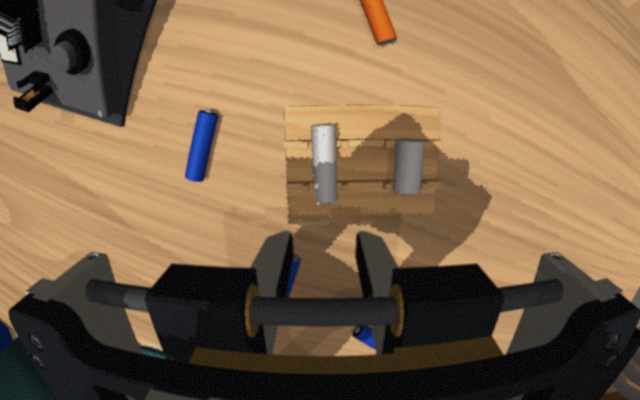

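The shadow of the hand covers half of the long cell, which spans (323,124)-(326,203). I'm lowering the brightness threshold.

```bash
python3 - <<'E'
from h import *
import pickle
L_=lambda n:(cv2.imread(f"pics/{n}.png")[:,:,::-1].copy(),pickle.load(open(n+".pkl","rb")))
w,cw=L_("w1");w2,c2=L_("w2")
_,ct=grab("top"); it=cv2.imread("pics/top0.png")[:,:,::-1].copy()
rs=[]
for im,c,near,lo in ((w,cw,(298,148),90),(w2,c2,(324,163),90),(it,ct,(373,217),90)):
    m,d,L,W=cell(im,near,lo,60 if im is w2 else 40); a=onz(c,m-d*L/2,.0265);b=onz(c,m+d*L/2,.0265)
    print(m,L,W,onz(c,m,.0265),"len",np.linalg.norm(b-a),"yaw",np.degrees(np.arctan2(*(b-a)[1::-1]))); rs.append(ray(c,m))
print(meet(*rs[:2]),meet(rs[1],rs[2]),meet(rs[0],rs[2]))
E
```

```text
[297.7351  148.47922] 59.56315 16.670002 [ 0.47541452 -0.13457056  0.0265    ] len 0.07051355242415612 yaw 19.761656877903114
[324.12817 163.88004] 78.32592 22.484922 [ 0.47536259 -0.13459394  0.0265    ] len 0.0712089720941474 yaw 19.896464811342742
[372.65448 217.94656] 31.293858 8.249931 [ 0.47558349 -0.13361735  0.0265    ] len 0.06959006237336803 yaw 19.742953201124443
(array([ 0.4754413 , -0.13457937,  0.02681073]), [np.float64(0.022764772792014477), np.float64(0.022764772792102872)]) (array([ 0.47545288, -0.13413813,  0.02616397]), [np.float64(0.4965067922105519), np.float64(0.4965067922104619)]) (array([ 0.47536658, -0.13417753,  0.02445014]), [np.float64(0.41049104196559766), np.float64(0.410491041965573)])
```

Request:
jog_arm:
  rows:
    - [-0.2,[0.07,-0.306,-0.1],8]
    - [-0.2,[0.07,-0.306,-0.1],16]
    - [-0.2,[0.07,-0.306,-0.1],18]
    - [-0.2,[0.07,-0.306,-0.1],18]
    - [-0.2,[0.07,-0.306,-0.1],18]
    - [-0.2,[0.07,-0.306,-0.1],18]
    - [-0.2,[0.07,-0.306,-0.1],18]
    - [-0.2,[0.07,-0.306,-0.1],18]
    - [-0.2,[0.07,-0.306,-0.1],18]
    - [-0.2,[0.07,-0.306,-0.1],18]
    - [-0.2,[0.07,-0.306,-0.1],18]

```text
t: 3.65
tcp_pos: [0.4199, 0.1696, 0.2473]
orientation: [1.0, -0.002, -0.0, 0.0]
contact_force: [-0.1, 0.6, -0.8]
opening: 0.0372
grip_force: 0.0
```

```bash
python3 - <<'E'
from h import *
import pickle
w2,c2=grab("wrist"); cv2.imwrite("pics/w3.png",w2[:,:,::-1]); pickle.dump(c2,open("w3.pkl","wb"))
s=robot.read_state();print(s["t"],s["tcp_pos"],s["opening"])
E
```

```text
3.7 [0.41990339 0.16964932 0.24738301] 0.03692763540707471
```

Request:
jog_arm:
  rows:
    - [-0.2,[0.0,0.08,-0.04],0]
    - [-0.2,[0.0,0.08,-0.04],0]
    - [-0.2,[0.0,0.08,-0.04],0]
    - [-0.2,[0.0,0.08,-0.04],0]
    - [-0.2,[0.0,0.08,-0.04],0]

```text
t: 4.2
tcp_pos: [0.4194, 0.0908, 0.2869]
orientation: [1.0, -0.002, -0.0, -0.0]
contact_force: [-0.2, 0.3, -0.3]
opening: 0.0375
grip_force: 0.0
```

```bash
python3 - <<'E'
from h import *
import pickle
w2,c2=grab("wrist"); cv2.imwrite("pics/w4.png",w2[:,:,::-1]); pickle.dump(c2,open("w4.pkl","wb"))
s=robot.read_state();print(s["t"],s["tcp_pos"],s["opening"])
a=cv2.imread("pics/w3.png");b=cv2.imread("pics/w4.png")
p=[tuple(proj(pickle.load(open(n+".pkl","rb")),[.5,.19,.06]).astype(int)) for n in("w3","w4")];print(p)
for n,im,q in(("c3",a,p[0]),("c4",b,p[1])):
    x,y=max(q[0]-130,0),max(q[1]-100,0); print(n,x,y); cv2.imwrite(f"pics/{n}.png",cv2.resize(im[y:y+190,x:x+260],None,fx=3,fy=3,interpolation=cv2.INTER_CUBIC))
E
```

```text
4.25 [0.41932323 0.0910474  0.28683768] 0.03697104683636076
[(np.int64(304), np.int64(105)), (np.int64(241), np.int64(107))]
c3 174 5
c4 111 7
```

View pics/c3.png

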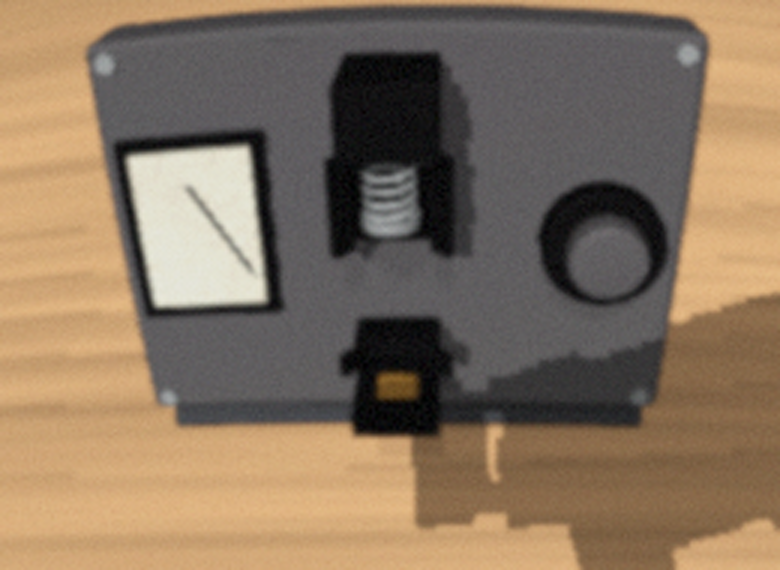

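View pics/c4.png

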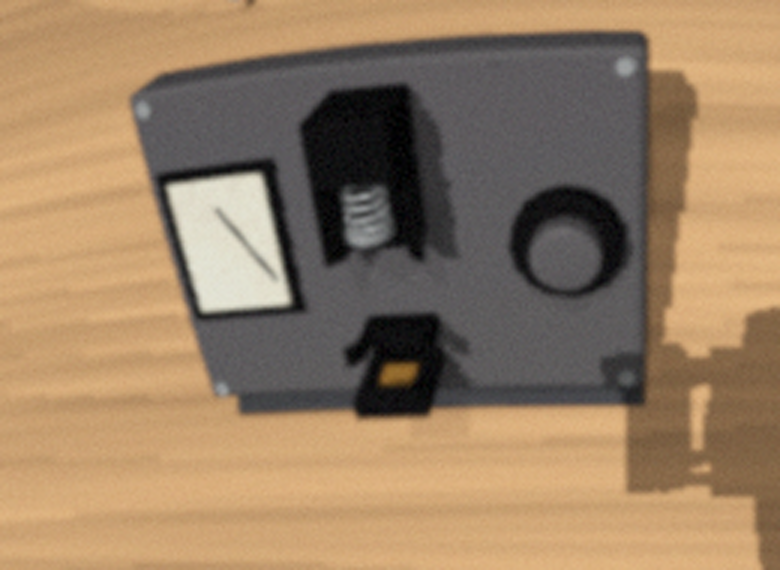

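Both crops show four light screws at the face corners: c3 (103,64), (688,54), (168,397), (638,397) and c4 (142,109), (625,67), (222,389), (627,377). The key top is at c3 (608,262) and c4 (566,257), and the spring and the lip's orange patch are also visible. Triangulate these for the cradle frame.

```bash
python3 - <<'E'
from h import *
import pickle
A=dict(ul=(103,64),ur=(688,54),ll=(168,397),lr=(638,397),key=(608,262),pat=(398,387),sf=(388,230))
B=dict(ul=(142,109),ur=(625,67),ll=(222,389),lr=(627,377),key=(566,257),pat=(398,374),sf=(366,242))
L_=lambda n:(cv2.imread(f"pics/{n}.png"),pickle.load(open(n+".pkl","rb")))
a,ca=L_("w3");b,cb=L_("w4")
def ref(im,p,off):
    p=np.array(p)/3.+off-1/3; 
    g=cv2.cvtColor(im,cv2.COLOR_BGR2GRAY).astype(float); x,y=p.round().astype(int); r=4
    w=g[y-r:y+r+1,x-r:x+r+1]; w=np.clip(w-np.median(w)-12,0,None); Y,X=np.mgrid[-r:r+1,-r:r+1]
    return np.array([x+(w*X).sum()/w.sum(),y+(w*Y).sum()/w.sum()]),p
P={}
for k in A:
    u,u0=ref(a,A[k],(174,5)); v,v0=ref(b,B[k],(111,7))
    if k in("key","pat","sf"): u,v=u0,v0
    P[k],e=meet(ray(ca,u),ray(cb,v)); print(k,u,v,P[k].round(4),np.round(e,2))
C=(P["ul"]+P["ur"]+P["ll"]+P["lr"])/4
x=(P["ul"]+P["ur"]-P["ll"]-P["lr"]);x/=np.linalg.norm(x)
y=(P["ul"]+P["ll"]-P["ur"]-P["lr"]);y/=np.linalg.norm(y)
z=np.cross(x,y);z/=np.linalg.norm(z)
print("slope",np.degrees(np.arcsin(x[2])),"yawx",np.degrees(np.arctan2(x[1],x[0])),"yawy",np.degrees(np.arctan2(-y[0],y[1])),"tilt y",np.degrees(y[2]),"C",C)
yaw=(np.arctan2(x[1],x[0])+np.arctan2(-y[0],y[1]))/2
yaw=np.arctan2(-y[0],y[1])
Rm=R.from_euler("ZY",[yaw,-np.pi/6]).as_matrix(); O=C-Rm@[.05,0,0]
print("O",O,np.degrees(yaw))
for k in P: print(k,(Rm.T@(P[k]-O)*1e3).round(1))
np.savez("cr.npz",R=Rm,O=O)
E
```

```text
ul [208.24292845  26.10815308] [156.43305439  44.16317992] [0.5803 0.2744 0.1187] [0. 0.]
ur [403.01275046  22.69398907] [318.90808824  28.88419118] [0.5817 0.0951 0.1077] [0.04 0.04]
ll [229.1875     138.83669355] [184.29573935 138.52882206] [0.4636 0.2818 0.037 ] [0.52 0.52]
lr [387.59073359 138.10810811] [319.45945946 132.59121622] [0.4643 0.0961 0.0435] [0.83 0.83]
key [376.33333333  92.        ] [299.33333333  92.33333333] [0.5143 0.1173 0.0865] [0.19 0.19]
pat [306.33333333 133.66666667] [243.33333333 131.33333333] [0.4706 0.1877 0.0665] [0.27 0.27]
sf [303.          81.33333333] [232.66666667  87.33333333] [0.5228 0.1881 0.1044] [0.2 0.2]
slope 31.91752128290726 yawx -2.0628868620534533 yawy 0.32744234139574047 tilt y 0.7127541410256144 C [0.5224691  0.18684373 0.07672588]
O [0.47916853 0.18659627 0.05172588] 0.32744234139574047
ul [121.5  87.2   7.2]
ur [116.3 -92.1  -2.5]
ll [-20.3  95.3  -5.2]
lr [-17.4 -90.4   0.6]
key [ 47.5 -69.5  12.7]
pat [-0.   1.2 17.1]
sf [64.1  1.2 23.8]<stdin>:11: RuntimeWarning: invalid value encountered in scalar divide
```

Request:
jog_arm:
  rows:
    - [-0.2,[0.0,-0.17,0.07],0]
    - [-0.2,[0.0,-0.17,0.07],0]
    - [-0.2,[0.0,-0.17,0.07],0]
    - [-0.2,[0.0,-0.17,0.07],0]
    - [-0.2,[0.0,-0.17,0.07],0]
    - [-0.2,[0.0,-0.17,0.07],0]
    - [-0.2,[0.0,-0.17,0.07],0]

```text
t: 4.95
tcp_pos: [0.42, 0.2604, 0.218]
orientation: [1.0, -0.002, 0.0, 0.0]
contact_force: [-0.0, -0.6, -0.0]
opening: 0.0372
grip_force: 0.0
```

```bash
cat > fit.py <<'E'
from h import *
import pickle,sys
from scipy.optimize import least_squares
w,c=grab("wrist"); cv2.imwrite("pics/w5.png",w[:,:,::-1]); pickle.dump(c,open("w5.pkl","wb"))
print(robot.read_state()["t"],c[2][:3,3])
def model(p):
    Rm=R.from_euler("ZY",[p[3],-np.pi/6]).as_matrix(); a,b=p[4:6]
    X=np.array([[.05+a,b,0],[.05+a,-b,0],[.05-a,b,0],[.05-a,-b,0],[.05,-.07,.022]])
    return X@Rm.T+p[:3],Rm
def detect(g,u,key):
    r=13 if key else 7
    x,y=np.round(u).astype(int)
    if not(r<=x<640-r and r<=y<400-r): return None
    W=g[y-r:y+r+1,x-r:x+r+1].astype(np.uint8)
    if key:
        m=cv2.threshold(W,0,255,cv2.THRESH_OTSU)[1]
    else:
        m=((W>W.max()-25)*255).astype(np.uint8)
        if W.max()-np.median(W)<25: return None
    n,l,st,ce=cv2.connectedComponentsWithStats(m)
    if n<2: return None
    i=min(range(1,n),key=lambda k:np.hypot(*(ce[k]-r))-(0.02*st[k,4]))
    if not key:
        wt=np.clip(W.astype(float)-np.median(W)-10,0,None)*(cv2.dilate((l==i).astype(np.uint8),np.ones((3,3))))
        Y,X=np.mgrid[:2*r+1,:2*r+1]; ce_=np.array([(wt*X).sum(),(wt*Y).sum()])/wt.sum()
        return ce_+[x-r,y-r]
    return ce[i]+[x-r,y-r]
z=[(n,cv2.imread(f"pics/{n}.png",0),pickle.load(open(n+".pkl","rb"))) for n in ("w3","w4","w5")]
p=np.array([.4792,.187,.051,0.,.07,.0925])
for it in range(4):
    obs=[]
    X,_=model(p)
    for n,g,cc in z:
        for k in range(4):
            u=proj(cc,X[k]); d=detect(g,u,False)
            if d is not None: obs.append((n,cc,k,d))
    f=lambda q:np.concatenate([proj(cc,model(q)[0][k])-d for n,cc,k,d in obs])
    s=least_squares(f,p,loss="soft_l1"); p=s.x
print(p.round(4)*[1e3,1e3,1e3,57.3,1e3,1e3],"cov",(np.sqrt(np.diag(np.linalg.inv(s.jac.T@s.jac)))*1e3).round(2))
for (n,cc,k,d),e in zip(obs,f(p).reshape(-1,2)): print(n,k,d.round(1),e.round(2))
X,Rm=model(p); np.savez("cr.npz",R=Rm,O=p[:3])
for n,g,cc in z:
    print(n,"key pred",proj(cc,X[4]).round(1),"sf",proj(cc,Rm@[.065,0,.0245]+p[:3]).round(1),"lip",proj(cc,Rm@[.006,0,.04]+p[:3]).round(1))
im=cv2.imread("pics/w5.png")
for Q in ([.05,-.07,.022],[.065,0,.0245],[.006,0,.04],[.006,.012,.04],[.006,-.012,.04],[0.09,.015,.038],[0.09,-.015,.038],[-.008,.012,.04],[-.008,-.012,.04]):
    u=proj(z[2][2],Rm@Q+p[:3]);im=cv2.drawMarker(im,tuple(int(t) for t in u.round()),(0,255,255),0,3,1)
x,y=[int(t) for t in proj(z[2][2],Rm@[.05,0,.0]+p[:3])];x=max(x-130,0);y=max(y-95,0);print(x,y)
cv2.imwrite("pics/c5.png",cv2.resize(im[y:y+190,x:x+260],None,fx=3,fy=3,interpolation=cv2.INTER_CUBIC))
E
python3 fit.py
```

```text
5.0 [0.50070941 0.26003363 0.36459594]
[475.6     197.3     -59.6      -2.54412 103.7      94.8    ] cov [ 2.47  2.76 42.63  9.44 10.85  1.48]
w4 1 [318.9  28.8] [-0.28  0.09]
w4 3 [315.2 146.6] [0.33 2.82]
w5 0 [300.5   9. ] [-0.57 -0.08]
w5 2 [299.9 152.7] [ 0.93 -1.48]
w3 key pred [356.8 102. ] sf [303.   90.5] lip [302.4 134.7]
w4 key pred [299. 102.] sf [249.8  93.4] lip [251.9 133. ]
w5 key pred [430.4 105.1] sf [378.3  90.2] lip [373.3 137.3]
244 0
```

View pics/c5.png

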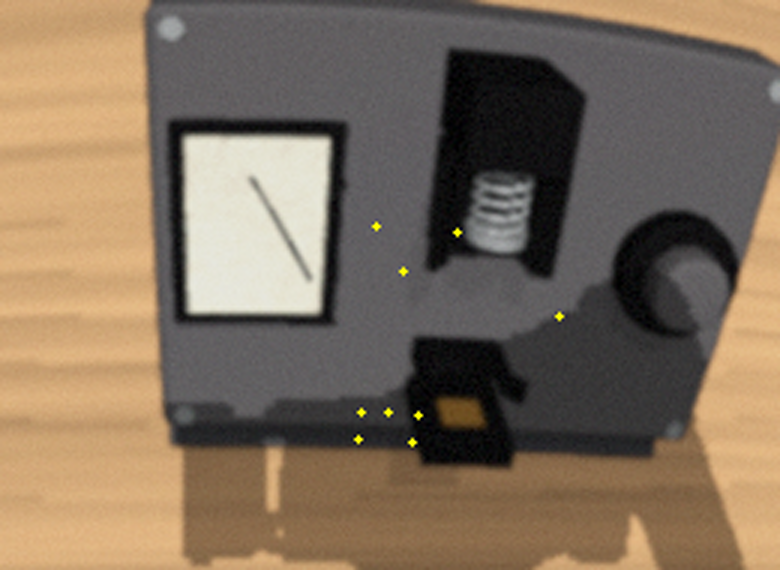

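The automatic detection slipped onto wrong spots. The crop shows the screws at (172,28), (778,90), (184,413), (675,428) and the key top near (690,287). I'll fit the known points to those read positions instead.

```bash
cat > fit2.py <<'E'
from h import *
import pickle
from scipy.optimize import least_squares
E=dict(w3=((174,5),[(103,64),(688,54),(168,397),(638,397),(608,262)]),
 w4=((111,7),[(142,109),(625,67),(222,389),(627,377),(566,257)]),
 w5=((244,0),[(172,28),(778,90),(184,413),(675,428),(690,287)]))
C={n:pickle.load(open(n+".pkl","rb")) for n in E}
def model(p):
    Rm=R.from_euler("ZY",[p[3],-np.pi/6]).as_matrix(); a,b=p[4:6]
    return np.array([[.05+a,b,p[6]],[.05+a,-b,p[6]],[.05-a,b,p[6]],[.05-a,-b,p[6]],[.05,-.07,.022]])@Rm.T+p[:3],Rm
obs=[(n,k,(np.array(q)+.5)/3-.5+E[n][0]) for n in E for k,q in enumerate(E[n][1])]
f=lambda q:np.concatenate([proj(C[n],model(q)[0][k])-u for n,k,u in obs]+[[(q[6]-.001)*500]])
s=least_squares(f,[.48,.187,.05,0,.07,.0925,.001],loss="soft_l1",f_scale=.7);p=s.x
print((p*[1e3,1e3,1e3,57.3,1e3,1e3,1e3]).round(2),"sd",(np.sqrt(np.diag(np.linalg.inv(s.jac.T@s.jac)))*400).round(2))
print(f(p)[:-1].reshape(-1,10).round(1))
X,Rm=model(p); np.savez("cr.npz",R=Rm,O=p[:3])
im=cv2.imread("pics/w3.png");
for n in C:
    print(n,[ (Q,((proj(C[n],Rm@(np.array(Q)/1e3)+p[:3])-E[n][0]+.5)*3-.5).round(0).tolist()) for Q in ([65,0,24.5],[6,12,40],[6,-12,40],[90,15,38],[90,-15,38],[115,15,38],[115,-15,38],[-8,15,37],[-8,-15,37])])
E
python3 fit2.py
```

```text
[482.89 187.94  44.71  -0.58  67.66  92.     3.66] sd [0.31 0.14 0.66 1.21 0.19 0.21 0.67]
[[ 0.3 -0.1 -0.1 -0.1  0.2 -0.1  0.5 -0.5  0.1 -0.4]
 [ 0.2  0.3  0.1 -0.1 -0.1 -0.3 -0.2  0.2 -0.4 -0. ]
 [-0.5 -0.1 -0.1 -0.1 -0.1  0.1 -0.2  0.3  0.3  2. ]]
w3 [([65, 0, 24.5], [391.0, 219.0]), ([6, 12, 40], [359.0, 398.0]), ([6, -12, 40], [430.0, 398.0]), ([90, 15, 38], [334.0, 163.0]), ([90, -15, 38], [438.0, 161.0]), ([115, 15, 38], [329.0, 82.0]), ([115, -15, 38], [438.0, 80.0]), ([-8, 15, 37], [353.0, 426.0]), ([-8, -15, 37], [439.0, 425.0])]
w4 [([65, 0, 24.5], [372.0, 231.0]), ([6, 12, 40], [358.0, 386.0]), ([6, -12, 40], [417.0, 384.0]), ([90, 15, 38], [311.0, 188.0]), ([90, -15, 38], [394.0, 181.0]), ([115, 15, 38], [299.0, 121.0]), ([115, -15, 38], [385.0, 113.0]), ([-8, 15, 37], [359.0, 410.0]), ([-8, -15, 37], [431.0, 408.0])]
w5 [([65, 0, 24.5], [492.0, 233.0]), ([6, 12, 40], [435.0, 424.0]), ([6, -12, 40], [509.0, 427.0]), ([90, 15, 38], [462.0, 166.0]), ([90, -15, 38], [570.0, 177.0]), ([115, 15, 38], [473.0, 77.0]), ([115, -15, 38], [586.0, 90.0]), ([-8, 15, 37], [418.0, 453.0]), ([-8, -15, 37], [508.0, 456.0])]
```

```bash
cat >> fit2.py <<'E'
print("---")
W=dict(w3=[(-8,0,40,397,432),(115,15,38,330,93)],w4=[(-8,0,40,393,413),(115,15,38,300,125)],w5=[(-8,0,40,467,464),(115,-15,38,585,97)])
def g(q,h,wk,wb):
    r=f(q); r=np.r_[r[:-1],[(q[6]-h)*wk]]; Rm=model(q)[1]
    e=[wb*(proj(C[n],Rm@(np.array(t[:3])/1e3)+q[:3])-((np.array(t[3:])+.5)/3-.5+E[n][0])) for n in W for t in W[n]]
    return np.r_[r,np.ravel(e)]
for h,wk,wb in((.001,5000,0),(.002,500,.5),(.001,0,1)):
    s=least_squares(g,p,args=(h,wk,wb),loss="soft_l1",f_scale=.7);print((s.x*[1e3,1e3,1e3,57.3,1e3,1e3,1e3]).round(2),s.cost.round(2)); print(g(s.x,h,wk,1)[-12:].round(1))
E
python3 fit2.py | sed -n '/---/,$p'
```

```text
---
[481.8  187.97  46.32  -0.54  67.74  92.19   1.05] 3.85
[-0.5  0.8 -0.7 -2.8 -0.3  1.2 -1.1 -0.4 -0.2  0.2  0.9 -1.4]
[482.57 187.89  44.71  -0.56  67.78  92.12   3.1 ] 3.71
[-0.3 -0.1 -0.3 -3.2  0.   0.4 -0.4 -0.9 -0.5 -0.8  0.2 -1.9]
[482.38 187.81  44.42  -0.54  67.91  92.24   2.86] 5.75
[-0.2  0.  -0.2 -2.9  0.2  0.5 -0.3 -0.7 -0.5 -0.7  0.2 -1.6]
```

Request:
jog_arm:
  rows:
    - [-0.2,[0.058,0.394,0],-8]
    - [-0.2,[0.058,0.394,0],-16]
    - [-0.2,[0.058,0.394,0],-20]
    - [-0.2,[0.058,0.394,0],-20]
    - [-0.2,[0.058,0.394,0],-20]
    - [-0.2,[0.058,0.394,0],-20]
    - [-0.2,[0.058,0.394,0],-20]
    - [-0.2,[0.058,0.394,0],-20]
    - [-0.2,[0.058,0.394,0.1],-20]
    - [-0.2,[0.058,0.394,0.12],-20]
    - [-0.2,[0.058,0.394,0.12],-20]
    - [-0.2,[0.058,0.394,0.12],-20]

```text
t: 6.2
tcp_pos: [0.475, -0.1341, 0.0951]
orientation: [0.985, 0.171, -0.002, -0.001]
contact_force: [0.2, 0.0, 1.2]
opening: 0.0369
grip_force: 0.0
```

```bash
python3 - <<'E'
from h import *
s=robot.read_state();M=R.from_quat(s["orientation"]).as_matrix()
print(s["t"],s["tcp_pos"],np.degrees(np.arctan2(M[1,0],M[0,0])),M.T@(np.array([.4765,-.134,.0275])-s["tcp_pos"]))
E
```

```text
6.2 [ 0.47499751 -0.13411765  0.09512997] 19.70321376442711 [0.00167087 0.00056307 0.06762377]
```

Request:
jog_arm:
  rows:
    - [-0.2,[0.001,0,0.03],0]
    - [-0.2,[0.001,0,0.06],0]
    - [-0.2,[0.001,0,0.06],0]
    - [-0.2,[0.001,0,0.06],0]
    - [-0.2,[0.001,0,0.06],0]

```text
t: 6.7
tcp_pos: [0.4788, -0.1337, 0.0403]
orientation: [0.985, 0.172, 0.001, 0.001]
contact_force: [-0.2, 0.3, -0.1]
opening: 0.0372
grip_force: 0.0
```

```bash
python3 - <<'E'
from h import *
s=robot.read_state();M=R.from_quat(s["orientation"]).as_matrix()
print(s["t"],s["tcp_pos"],np.degrees(np.arctan2(M[1,0],M[0,0])),M.T@(np.array([.4765,-.134,.0275])-s["tcp_pos"]))
E
```

```text
6.7 [ 0.47876662 -0.13365114  0.04026368] 19.805097839206212 [-0.00228185 -0.00046409  0.0127573 ]
```

Request:
jog_arm:
  rows:
    - [-0.2,[-0.001,0,0.0105],0]
    - [-0.2,[-0.001,0,0.0105],0]
    - [-0.2,[-0.001,0,0.0105],0]
    - [-0.2,[-0.001,0,0.0105],0]
    - [-1,[-0.001,0,0.0105],0]
    - [-1,[-0.001,0,0.0105],0]
    - [-1,[-0.001,0,0.0105],0]
    - [-1,[-0.001,0,0.0105],0]
    - [-1,[-0.001,0,0.0105],0]
  grip_force: 20

```text
t: 7.6
tcp_pos: [0.4768, -0.1336, 0.0272]
orientation: [0.985, 0.172, 0.0, 0.0]
contact_force: [0.3, -0.1, 1.0]
opening: 0.0205
grip_force: 20.0
```

The fingertips should reach less far below the cell so they clear the lower saddle's cheeks when the cell is held level. I'll regrip 8 mm higher.

Request:
jog_arm:
  rows:
    - [-0.4,[0,0,0],0]
    - [-0.4,[0,0,0],0]
    - [-0.4,[0,0,-0.008],0]
    - [-0.4,[0,0,-0.008],0]
    - [-0.4,[0,0,-0.008],0]
    - [-1,[0,0,-0.008],0]
    - [-1,[0,0,-0.008],0]
    - [-1,[0,0,-0.008],0]
    - [-1,[0,0,-0.008],0]
    - [-1,[0,0,-0.058],0]
    - [-1,[0,0,-0.108],0]
    - [-1,[0,0,-0.2],0]
  grip_force: 25

```text
t: 8.8
tcp_pos: [0.4762, -0.1334, 0.1867]
orientation: [0.985, 0.172, -0.0, -0.0]
contact_force: [1.3, -1.2, 0.2]
opening: 0.0205
grip_force: 25.0
```

Request:
jog_arm:
  rows:
    - [-1,[0,0,-0.05],0]
    - [-1,[0,0,-0.05],0]
    - [-1,[0,0,-0.05],0]
    - [-1,[0,0,-0.05],0]

```text
t: 9.2
tcp_pos: [0.4763, -0.1334, 0.2336]
orientation: [0.985, 0.172, -0.001, -0.0]
contact_force: [0.4, -0.8, -1.5]
opening: 0.0204
grip_force: 25.0
```

```bash
cat > go.py <<'E'
from h import *
import sys
# cradle frame; shift needed to put the CELL grip point (8 mm beyond TCP) at cradle (x,y,z) mm
d=np.load("cr.npz"); O=np.array([.4823,.1879,.0452]); Rm=R.from_euler("ZY",[np.radians(-.55),-np.pi/6]).as_matrix()
s=robot.read_state();M=R.from_quat(s["orientation"]).as_matrix()
off=float(sys.argv[1])/1e3; G=s["tcp_pos"]+M[:,2]*off
print("t",s["t"],"G world",G.round(4),"cradle mm",(Rm.T@(G-O)*1e3).round(1),"yaw",np.degrees(np.arctan2(M[1,0],M[0,0])).round(2),"F cradle",(Rm.T@s["contact_force"]).round(1),"grip",s["grip_force"],s["opening"])
for a in sys.argv[2:]:
    q=np.array([float(v) for v in a.split(",")])/1e3
    print(a,(M.T@(O+Rm@q-G)*1e3).round(1))
E
python3 go.py 8 28,0,100 28,0,44
```

```text
t 9.2 G world [ 0.4763 -0.1334  0.2256] cradle mm [  87.7 -321.4  157.7] yaw 19.81 F cradle [-0.4 -0.8 -1.5] grip 24.99879688024521 0.020419150806261856
28,0,100 [  90.5 -309.1   80. ]
28,0,44 [ 116.8 -299.3  128.4]
```

Request:
jog_arm:
  rows:
    - [-1,[0.09,-0.309,0.0],8]
    - [-1,[0.09,-0.309,0.0],16]
    - [-1,[0.09,-0.309,0.0],20.4]
    - [-1,[0.09,-0.309,0.0],20.4]
    - [-1,[0.09,-0.309,0.0],20.4]
    - [-1,[0.09,-0.309,0.0],20.4]
    - [-1,[0.09,-0.309,0.0],20.4]
    - [-1,[0.09,-0.309,0.0],20.4]
    - [-1,[0.09,-0.309,0.05],20.4]
    - [-1,[0.09,-0.309,0.07],20.4]
    - [-1,[0.09,-0.309,0.07],20.4]
    - [-1,[0.09,-0.309,0.07],20.4]

```text
t: 10.4
tcp_pos: [0.4566, 0.1872, 0.1651]
orientation: [1.0, -0.005, -0.0, 0.0]
contact_force: [0.0, -0.5, -0.3]
opening: 0.0204
grip_force: 25.0
```

Request:
jog_arm:
  rows:
    - [-1,[0,0,0],0]
    - [-1,[0,0,0],0]

```text
t: 10.6
tcp_pos: [0.4572, 0.1876, 0.1665]
orientation: [1.0, -0.005, 0.001, -0.0]
contact_force: [-0.2, -0.3, -1.1]
opening: 0.0206
grip_force: 25.0
```

```bash
python3 go.py 8 28,0,60 28,0,44; python3 - <<'E'
from h import *
img,c=grab("wrist"); d=np.load("cr.npz"); O=np.array([.4823,.1879,.0452]); Rm=R.from_euler("ZY",[np.radians(-.55),-np.pi/6]).as_matrix()
im=img[:,:,::-1].copy()
for Q in ([.05,-.07,.022],[.065,0,.0335],[-.008,.012,.04],[-.008,-.012,.04],[.09,.015,.038],[.09,-.015,.038]):
    u=proj(c,Rm@Q+O); im=cv2.drawMarker(im,tuple(int(t) for t in u.round()),(0,255,255),0,3,1)
cv2.imwrite("pics/w6.png",im)
x0,y0=200,50; cv2.imwrite("pics/c6.png",cv2.resize(im[y0:y0+200,x0:x0+260],None,fx=3,fy=3,interpolation=cv2.INTER_CUBIC))
E
```

```text
t 10.6 G world [0.4572 0.1877 0.1585] cradle mm [ 34.9  -0.5 110.7] yaw -0.61 F cradle [-0.7 -0.3 -0.9] grip 24.99890148639679 0.02060570889953041
28,0,60 [19.3 -0.5 47.4]
28,0,44 [27.2 -0.5 61.2]
```

View pics/c6.png

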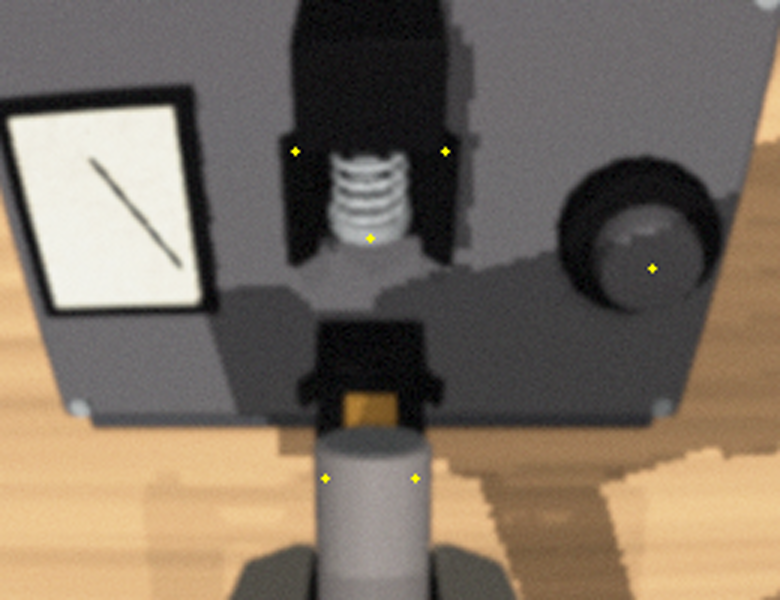

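The flat end is centred on the pusher, and the predicted marks land on the disc at (370,238) and the key at (652,268). Now descend.

Request:
jog_arm:
  rows:
    - [-1,[0.01,0,0.025],0]
    - [-1,[0.019,0,0.047],0]
    - [-1,[0.023,0,0.054],0]
    - [-1,[0.027,0,0.061],0]
    - [-1,[0.027,0,0.061],0]
    - [-1,[0.027,0,0.061],0]

```text
t: 11.25
tcp_pos: [0.4839, 0.1875, 0.105]
orientation: [1.0, -0.005, 0.0, -0.0]
contact_force: [-0.1, 0.3, -0.8]
opening: 0.0201
grip_force: 25.0
```

```bash
python3 go.py 8 28,0,42 29,0,40
```

```text
t 11.25 G world [0.4839 0.1875 0.097 ] cradle mm [27.3 -0.4 44.1] yaw -0.59 F cradle [-0.5  0.3 -0.6] grip 24.998851418495178 0.02007437372295895
28,0,42 [ 1.7 -0.4  1.5]
29,0,40 [ 3.5 -0.4  2.7]
```

Request:
jog_arm:
  rows:
    - [-1,[0.0015,0,0.0026],0]
    - [-1,[0.0015,0,0.0026],0]
    - [-1,[0.0015,0,0.0026],0]

```text
t: 11.55
tcp_pos: [0.4854, 0.1876, 0.1023]
orientation: [1.0, -0.005, 0.001, -0.0]
contact_force: [-0.3, 1.8, 4.5]
opening: 0.0202
grip_force: 25.0
```

Request:
jog_arm:
  rows:
    - [-1,[0.0005,0,0.0009],0]
    - [-1,[0.0005,0,0.0009],0]
    - [-1,[0.0005,0,0.0009],0]

```text
t: 11.85
tcp_pos: [0.4859, 0.1875, 0.1013]
orientation: [1.0, -0.005, 0.0, -0.0]
contact_force: [-0.6, 0.9, 6.1]
opening: 0.0201
grip_force: 25.0
```

```bash
python3 go.py 8
```

```text
t 11.85 G world [0.4859 0.1875 0.0933] cradle mm [27.2 -0.3 39.9] yaw -0.58 F cradle [2.5 0.9 5.6] grip 25.00088542699814 0.020059487590692805
```

Request:
jog_arm:
  rows:
    - [-1,[0.0035,0,-0.002],0]
    - [-1,[0.007,0,-0.004],0]
    - [-1,[0.007,0,-0.004],0]
    - [-1,[0.007,0,-0.004],0]

```text
t: 12.25
tcp_pos: [0.4909, 0.1874, 0.1037]
orientation: [1.0, -0.005, -0.003, 0.0]
contact_force: [-16.1, 1.7, 2.8]
opening: 0.0201
grip_force: 25.0
```

```bash
python3 go.py 8
```

```text
t 12.25 G world [0.4908 0.1874 0.0957] cradle mm [32.6 -0.4 39.4] yaw -0.57 F cradle [-12.6   1.6  10.4] grip 24.99685764312744 0.020066561150311586
```

Request:
jog_arm:
  rows:
    - [-1,[-0.004,0,0.0],0]
    - [-1,[-0.0045,0,-0.0008],0]
    - [-1,[-0.0045,0,-0.0008],0]
    - [-1,[-0.0045,0,-0.0008],0]

```text
t: 12.65
tcp_pos: [0.4884, 0.1873, 0.1056]
orientation: [1.0, -0.005, 0.0, -0.0]
contact_force: [0.1, 0.5, -0.9]
opening: 0.0205
grip_force: 25.0
```

```bash
python3 go.py 8 34,0,42; python3 - <<'E'
from h import *
img,c=grab("wrist");im=img[:,:,::-1]
d=[]
x0,y0=220,60; cv2.imwrite("pics/c7.png",cv2.resize(im[y0:y0+190,x0:x0+220],None,fx=3,fy=3,interpolation=cv2.INTER_CUBIC))
s,cs=grab("scene"); O=np.array([.4823,.1879,.0452]); u=proj(cs,O+[.03,0,.04]).astype(int); print(u)
k=cv2.resize(s[u[1]-45:u[1]+45,u[0]-45:u[0]+45],(570,570),interpolation=cv2.INTER_CUBIC)[:,:,::-1]
a=cv2.resize(cv2.imread("pics/c7.png"),None,fx=.35,fy=.35); k[:a.shape[0],:a.shape[1]]=a
cv2.imwrite("pics/c7.png",k)
E
```

```text
t 12.65 G world [0.4884 0.1873 0.0976] cradle mm [31.5 -0.5 42.4] yaw -0.59 F cradle [-0.3  0.5 -0.8] grip 24.993394911289215 0.020465079382917018
34,0,42 [ 2.3 -0.5 -0.9]
[386 257]
```

View pics/c7.png

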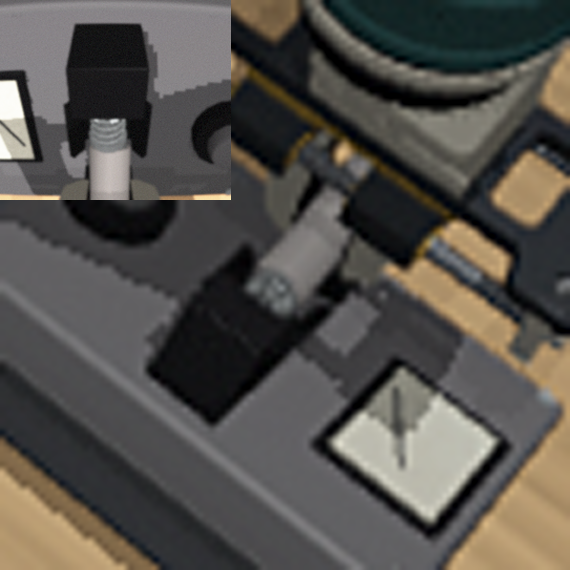

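The flat end sits right in front of the coil, and the cell is between the cheeks with its nub clear above the lip. That was my last picture; I continue by force.

Request:
jog_arm:
  rows:
    - [-1,[0.0025,0,-0.0015],0]
    - [-1,[0.005,0,-0.003],0]
    - [-1,[0.005,0,-0.003],0]
    - [-1,[0.005,0,-0.003],0]

```text
t: 13.15
tcp_pos: [0.4932, 0.1873, 0.1084]
orientation: [1.0, -0.005, -0.0, 0.0]
contact_force: [-3.0, -0.0, -1.6]
opening: 0.02
grip_force: 25.0
```

```bash
python3 go.py 8
```

```text
t 13.15 G world [0.4932 0.1873 0.1004] cradle mm [37.  -0.5 42.3] yaw -0.59 F cradle [-3.4 -0.1  0.1] grip 24.993554949760437 0.02003276187931008
```

Request:
jog_arm:
  rows:
    - [-1,[0.0035,0,-0.002],0]
    - [-1,[0.007,0,-0.004],0]
    - [-1,[0.007,0,-0.004],0]
    - [-1,[0.007,0,-0.004],0]

```text
t: 13.55
tcp_pos: [0.4999, 0.1872, 0.1122]
orientation: [1.0, -0.005, -0.001, 0.0]
contact_force: [-5.6, 0.7, -2.5]
opening: 0.0203
grip_force: 25.0
```

```bash
python3 go.py 8 45,0,40
```

```text
t 13.55 G world [0.4999 0.1872 0.1042] cradle mm [44.8 -0.5 42.3] yaw -0.59 F cradle [-6.1  0.6  0.6] grip 24.99361753463745 0.020284083577435472
45,0,40 [ 1.3 -0.5  1.9]
```

Request:
jog_arm:
  rows:
    - [-1,[0.0015,0,0.0015],0]
    - [-1,[0.0025,0,0.0033],0]
    - [-1,[0.0025,0,0.0033],0]
    - [-1,[0.0025,0,0.0033],0]

```text
t: 13.95
tcp_pos: [0.5023, 0.1873, 0.1093]
orientation: [1.0, -0.005, -0.001, 0.0]
contact_force: [-10.7, -0.3, 2.5]
opening: 0.0203
grip_force: 25.0
```

```bash
python3 go.py 8
```

```text
t 13.95 G world [0.5023 0.1872 0.1013] cradle mm [45.3 -0.5 38.6] yaw -0.58 F cradle [-8.  -0.4  7.5] grip 24.999297559261322 0.020250389210357014
```

Request:
jog_arm:
  rows:
    - [-1,[0.0012,0,0.002],0]
    - [-1,[0.0025,0,0.004],0]
    - [-1,[0.0025,0,0.004],0]
    - [-1,[0.0025,0,0.004],0]

```text
t: 14.35
tcp_pos: [0.5049, 0.1873, 0.1058]
orientation: [1.0, -0.005, -0.001, -0.0]
contact_force: [-11.4, -0.8, 7.5]
opening: 0.0205
grip_force: 25.0
```

```bash
python3 go.py 8 45.5,0,29.5 46,0,24.5
```

```text
t 14.35 G world [0.5048 0.1873 0.0978] cradle mm [45.8 -0.4 34.3] yaw -0.58 F cradle [-6.1 -0.9 12.2] grip 25.00216394662857 0.020489651816333627
45.5,0,29.5 [ 2.1 -0.4  4.3]
46,0,24.5 [ 5.  -0.4  8.4]
```

Request:
jog_arm:
  rows:
    - [-1,[0.001,0,0.002],0]
    - [-1,[0.002,0,0.004],0]
    - [-1,[0.002,0,0.004],0]
    - [-1,[0.002,0,0.004],0]

```text
t: 14.75
tcp_pos: [0.5067, 0.1873, 0.104]
orientation: [1.0, -0.005, -0.001, -0.0]
contact_force: [-28.7, -4.2, 33.6]
opening: 0.0204
grip_force: 34.8
```

```bash
python3 go.py 8 45.5,0,29.5 46,0,24.5; python3 - <<'E'
from h import *
img,c=grab("wrist"); cv2.imwrite("pics/w8.png",img[:,:,::-1])
O=np.array([.4823,.1879,.0452]); Rm=R.from_euler("ZY",[np.radians(-.55),-np.pi/6]).as_matrix()
for n,Q in (("lip",[.006,0,.04]),("disc",[.078,0,.0335]),("flat top corner th0",[.079,0,.035]),("nub top th0",[.011,0,.035])): print(n,proj(c,Rm@Q+O).round(0))
m=cv2.cvtColor(img,cv2.COLOR_RGB2HSV)
u=int(proj(c,Rm@[.045,0,.035]+O)[0])
print(u,[(r,*img[r,u-2:u+3].mean(0).astype(int)) for r in range(60,300,6)])
E
```

```text
t 14.75 G world [0.5067 0.1873 0.096 ] cradle mm [46.5 -0.3 31.8] yaw -0.58 F cradle [-8.  -4.4 43.4] grip 34.823674351209775 0.02040454496663392
45.5,0,29.5 [ 0.3 -0.3  2.5]
46,0,24.5 [ 3.2 -0.3  6.6]
lip [323. 297.]
disc [323. 222.]
flat top corner th0 [323. 223.]
nub top th0 [323. 287.]
323 [(60, np.int64(244), np.int64(216), np.int64(159)), (66, np.int64(248), np.int64(225), np.int64(169)), (72, np.int64(251), np.int64(232), np.int64(179)), (78, np.int64(114), np.int64(107), np.int64(102)), (84, np.int64(99), np.int64(95), np.int64(97)), (90, np.int64(101), np.int64(99), np.int64(101)), (96, np.int64(106), np.int64(103), np.int64(107)), (102, np.int64(150), np.int64(147), np.int64(149)), (108, np.int64(139), np.int64(136), np.int64(138)), (114, np.int64(138), np.int64(134), np.int64(137)), (120, np.int64(82), np.int64(80), np.int64(82)), (126, np.int64(20), np.int64(20), np.int64(22)), (132, np.int64(21), np.int64(21), np.int64(23)), (138, np.int64(17), np.int64(16), np.int64(17)), (144, np.int64(19), np.int64(19), np.int64(20)), (150, np.int64(19), np.int64(20), np.int64(20)), (
[... 516 characters left out ...]
64(128), np.int64(128)), (222, np.int64(144), np.int64(145), np.int64(146)), (228, np.int64(134), np.int64(137), np.int64(137)), (234, np.int64(191), np.int64(184), np.int64(179)), (240, np.int64(192), np.int64(184), np.int64(180)), (246, np.int64(178), np.int64(171), np.int64(167)), (252, np.int64(169), np.int64(162), np.int64(157)), (258, np.int64(174), np.int64(167), np.int64(163)), (264, np.int64(191), np.int64(184), np.int64(179)), (270, np.int64(170), np.int64(164), np.int64(160)), (276, np.int64(169), np.int64(161), np.int64(158)), (282, np.int64(171), np.int64(163), np.int64(160)), (288, np.int64(170), np.int64(163), np.int64(159)), (294, np.int64(170), np.int64(162), np.int64(159))]
```

The load jumped to 43 N, so the nub is probably on the lip because the cell slid in the grip. I'm backing off at once.

Request:
jog_arm:
  rows:
    - [-1,[-0.002,0,-0.0045],0]
    - [-1,[-0.0025,0,-0.0065],0]
    - [-1,[-0.0025,0,-0.0065],0]
    - [-1,[-0.0025,0,-0.0065],0]

```text
t: 15.2
tcp_pos: [0.5046, 0.1872, 0.1076]
orientation: [1.0, -0.005, -0.0, 0.0]
contact_force: [-5.9, -0.6, -1.1]
opening: 0.0203
grip_force: 25.0
```

```bash
python3 go.py 8; cat > prof.py <<'E'
from h import *
n=robot.read_state()["t"]
img,c=grab("wrist"); cv2.imwrite(f"pics/p{n:.2f}.png",img[:,:,::-1])
g=cv2.cvtColor(img,cv2.COLOR_RGB2GRAY)
print("col profile",[(r,int(g[r,321:326].mean())) for r in range(150,330,3)])
O=np.array([.4823,.1879,.0452]); Rm=R.from_euler("ZY",[np.radians(-.55),-np.pi/6]).as_matrix()
print([(x,proj(c,Rm@[x/1e3,0,.034]+O)[1].round(0)) for x in range(60,95,5)])
for r in (235,245,260,275,290): print(r,[int(v) for v in g[r,280:366:3]])
E
python3 prof.py
```

```text
t 15.2 G world [0.5046 0.1872 0.0996] cradle mm [46.5 -0.5 35.9] yaw -0.59 F cradle [-5.7 -0.6  2. ] grip 24.994848668575287 0.02028086882402072
col profile [(150, 20), (153, 19), (156, 19), (159, 21), (162, 20), (165, 24), (168, 34), (171, 24), (174, 24), (177, 25), (180, 23), (183, 24), (186, 14), (189, 11), (192, 16), (195, 14), (198, 18), (201, 16), (204, 14), (207, 47), (210, 151), (213, 109), (216, 149), (219, 127), (222, 132), (225, 132), (228, 185), (231, 184), (234, 182), (237, 184), (240, 184), (243, 182), (246, 162), (249, 163), (252, 162), (255, 161), (258, 176), (261, 185), (264, 178), (267, 162), (270, 161), (273, 163), (276, 162), (279, 161), (282, 161), (285, 161), (288, 162), (291, 163), (294, 161), (297, 131), (300, 39), (303, 50), (306, 50), (309, 59), (312, 63), (315, 68), (318, 69), (321, 69), (324, 66), (327, 195)]
[(60, np.float64(237.0)), (65, np.float64(232.0)), (70, np.float64(226.0)), (75, np.float64(220.0)), (80, np.float64(213.0)), (85, np.float64(206.0)), (90, np.float64(199.0))]
235 [68, 76, 85, 67, 39, 82, 99, 100, 81, 133, 148, 162, 171, 172, 181, 185, 184, 184, 178, 169, 156, 116, 101, 96, 52, 50, 88, 88, 75]
245 [97, 95, 100, 97, 97, 99, 100, 91, 35, 117, 138, 145, 152, 159, 170, 173, 171, 166, 159, 150, 142, 89, 75, 98, 98, 95, 96, 94, 92]
260 [104, 98, 100, 100, 98, 105, 99, 36, 17, 121, 148, 163, 174, 177, 185, 187, 182, 177, 172, 160, 146, 49, 15, 88, 104, 101, 98, 98, 99]
275 [19, 29, 98, 97, 99, 100, 58, 12, 21, 112, 140, 147, 150, 159, 162, 161, 164, 159, 156, 143, 132, 37, 14, 30, 98, 100, 100, 102, 55]
290 [56, 75, 84, 98, 96, 80, 17, 18, 19, 101, 135, 144, 156, 157, 161, 164, 160, 158, 154, 139, 109, 15, 8, 10, 57, 97, 101, 83, 64]
```

The cell slid about 8 mm in the grip. I'll take the load off the spring, let the cell rest on the lip and saddle, and regrip nearer the nub with more force.

Request:
jog_arm:
  rows:
    - [-1,[-0.0045,0,0.0027],0]
    - [-1,[-0.009,0,0.0055],0]
    - [-1,[-0.009,0,0.0055],0]
    - [-1,[-0.009,0,0.0055],0]

```text
t: 15.65
tcp_pos: [0.4957, 0.1873, 0.1024]
orientation: [1.0, -0.005, 0.0, -0.0]
contact_force: [-1.2, 0.5, 1.9]
opening: 0.0202
grip_force: 25.0
```

```bash
python3 go.py 8;python3 prof.py | head -2 | cut -c 1-700
```

```text
t 15.65 G world [0.4957 0.1873 0.0944] cradle mm [36.2 -0.4 35.9] yaw -0.58 F cradle [-0.1  0.5  2.3] grip 24.997906386852264 0.020172562236001407
col profile [(150, 26), (153, 24), (156, 27), (159, 27), (162, 25), (165, 25), (168, 27), (171, 24), (174, 25), (177, 26), (180, 23), (183, 25), (186, 17), (189, 14), (192, 109), (195, 147), (198, 131), (201, 147), (204, 114), (207, 151), (210, 121), (213, 152), (216, 126), (219, 138), (222, 120), (225, 167), (228, 189), (231, 188), (234, 189), (237, 187), (240, 190), (243, 189), (246, 168), (249, 168), (252, 169), (255, 169), (258, 170), (261, 189), (264, 185), (267, 168), (270, 169), (273, 168), (276, 166), (279, 166), (282, 167), (285, 168), (288, 168), (291, 166), (294, 168), (297, 138), (300, 38), (303, 49), (306, 53), (309, 60), (312, 62), (315, 68), (318, 70), (321, 71), (324, 67), (3
[(60, np.float64(226.0)), (65, np.float64(219.0)), (70, np.float64(213.0)), (75, np.float64(206.0)), (80, np.float64(199.0)), (85, np.float64(191.0)), (90, np.float64(183.0))]
```

Request:
jog_arm:
  rows:
    - [-0.3,[0,0,0],0]
    - [-0.3,[0,0,0],0]
    - [-0.3,[0,0,0],0]

```text
t: 16.0
tcp_pos: [0.4958, 0.1873, 0.1021]
orientation: [1.0, -0.005, 0.0, 0.0]
contact_force: [0.0, -0.4, 0.3]
opening: 0.0321
grip_force: 0.0
```

```bash
python3 go.py 9 36,0,44 24.4,0,44 24.4,0,41;python3 prof.py
```

```text
t 16.0 G world [0.4958 0.1873 0.0931] cradle mm [35.6 -0.5 34.8] yaw -0.59 F cradle [ 0.2 -0.4  0.3] grip 0.0 0.03206726305565637
36,0,44 [-4.3 -0.5 -8.2]
24.4,0,44 [-14.3  -0.5  -2.4]
24.4,0,41 [-12.8  -0.5   0.2]
col profile [(150, 27), (153, 27), (156, 27), (159, 27), (162, 27), (165, 28), (168, 25), (171, 25), (174, 26), (177, 24), (180, 28), (183, 25), (186, 21), (189, 13), (192, 89), (195, 147), (198, 125), (201, 153), (204, 115), (207, 154), (210, 125), (213, 152), (216, 129), (219, 139), (222, 182), (225, 201), (228, 203), (231, 202), (234, 203), (237, 202), (240, 178), (243, 177), (246, 178), (249, 177), (252, 181), (255, 204), (258, 202), (261, 181), (264, 178), (267, 179), (270, 178), (273, 178), (276, 178), (279, 177), (282, 178), (285, 177), (288, 178), (291, 177), (294, 178), (297, 147), (300, 40), (303, 53), (306, 54), (309, 63), (312, 66), (315, 69), (318, 74), (321, 72), (324, 68), (327, 196)]
[(60, np.float64(226.0)), (65, np.float64(220.0)), (70, np.float64(213.0)), (75, np.float64(206.0)), (80, np.float64(199.0)), (85, np.float64(191.0)), (90, np.float64(183.0))]
235 [103, 105, 104, 103, 104, 31, 71, 39, 9, 98, 150, 169, 185, 196, 200, 208, 199, 193, 184, 167, 143, 30, 56, 74, 32, 86, 102, 106, 104]
245 [103, 105, 102, 104, 41, 18, 71, 23, 20, 93, 137, 147, 161, 170, 176, 182, 174, 168, 159, 151, 130, 27, 56, 77, 34, 26, 97, 101, 103]
260 [104, 104, 106, 37, 12, 16, 19, 21, 7, 96, 137, 153, 171, 180, 191, 195, 189, 179, 163, 148, 123, 30, 9, 10, 14, 15, 25, 93, 106]
275 [106, 105, 24, 2, 20, 191, 219, 106, 13, 84, 139, 153, 166, 169, 176, 179, 178, 167, 162, 149, 126, 36, 194, 218, 214, 61, 8, 17, 93]
290 [97, 26, 18, 14, 174, 223, 220, 69, 24, 86, 139, 152, 164, 170, 177, 181, 175, 170, 161, 149, 125, 32, 152, 222, 224, 212, 33, 16, 20]
```

Request:
jog_arm:
  rows:
    - [-0.3,[-0.004,0,-0.008],0]
    - [-0.3,[-0.009,0,-0.006],0]
    - [-0.3,[-0.014,0,-0.003],0]
    - [-0.3,[-0.013,0,-0.001],0]
    - [-0.3,[-0.013,0,-0.0005],0]
    - [-0.3,[-0.013,0,-0.0005],0]
    - [-0.3,[-0.013,0,-0.0005],0]

```text
t: 16.75
tcp_pos: [0.4827, 0.1874, 0.1026]
orientation: [1.0, -0.005, -0.0, 0.0]
contact_force: [-0.3, 0.5, 0.4]
opening: 0.0325
grip_force: 0.0
```

```bash
python3 go.py 9
```

```text
t 16.75 G world [0.4827 0.1874 0.0936] cradle mm [24.6 -0.5 41.7] yaw -0.59 F cradle [-0.1  0.5  0.5] grip 0.0 0.03246224451225893
```

Close at 60 N.

Request:
jog_arm:
  rows:
    - [-1,[0,0,0],0]
    - [-1,[0,0,0],0]
    - [-1,[0,0,0],0]
    - [-1,[0,0,0],0]
    - [-1,[0,0,0],0]
  grip_force: 60

```text
t: 17.25
tcp_pos: [0.4827, 0.1874, 0.1027]
orientation: [1.0, -0.005, 0.0, -0.0]
contact_force: [-0.3, 0.3, -0.5]
opening: 0.0195
grip_force: 60.0
```

Request:
jog_arm:
  rows:
    - [-1,[0.0035,0,-0.002],0]
    - [-1,[0.0075,0,-0.0045],0]
    - [-1,[0.0075,0,-0.0045],0]
    - [-1,[0.0075,0,-0.0045],0]

```text
t: 17.65
tcp_pos: [0.4867, 0.1872, 0.1049]
orientation: [1.0, -0.005, -0.005, 0.001]
contact_force: [-26.5, 0.7, -2.2]
opening: 0.0195
grip_force: 60.0
```

```bash
python3 go.py 9
```

```text
t 17.65 G world [0.4866 0.1872 0.0959] cradle mm [29.  -0.7 41.7] yaw -0.56 F cradle [-24.1   0.5  11.4] grip 59.99306559562683 0.019500712412825333
```

Request:
jog_arm:
  rows:
    - [-1,[-0.005,0,0.001],0]
    - [-1,[-0.0075,0,-0.001],0]
    - [-1,[-0.0075,0,-0.001],0]
    - [-1,[-0.0075,0,-0.001],0]

```text
t: 18.05
tcp_pos: [0.4831, 0.1875, 0.1087]
orientation: [1.0, -0.005, 0.001, -0.0]
contact_force: [-0.6, 0.0, -0.3]
opening: 0.0196
grip_force: 60.0
```

```bash
python3 go.py 9; python3 prof.py | head -2 | cut -c 1-640
```

```text
t 18.05 G world [0.4831 0.1875 0.0997] cradle mm [27.9 -0.4 46.8] yaw -0.59 F cradle [-0.7  0.   0.1] grip 59.999202489852905 0.019589005571133643
col profile [(150, 24), (153, 26), (156, 23), (159, 70), (162, 211), (165, 173), (168, 149), (171, 218), (174, 111), (177, 143), (180, 111), (183, 141), (186, 118), (189, 130), (192, 139), (195, 187), (198, 188), (201, 188), (204, 188), (207, 189), (210, 188), (213, 188), (216, 189), (219, 188), (222, 189), (225, 189), (228, 191), (231, 191), (234, 190), (237, 192), (240, 176), (243, 163), (246, 165), (249, 164), (252, 165), (255, 187), (258, 191), (261, 182), (264, 166), (267, 168), (270, 167), (273, 168), (276, 167), (279, 167), (282, 169), (285, 166), (288, 168), (291, 168), (294, 167), (297, 135), (300, 36), (303, 47), (306, 50)
[(60, np.float64(198.0)), (65, np.float64(191.0)), (70, np.float64(184.0)), (75, np.float64(176.0)), (80, np.float64(169.0)), (85, np.float64(160.0)), (90, np.float64(152.0))]
```

Request:
jog_arm:
  rows:
    - [-1,[0.0025,0,-0.0015],0]
    - [-1,[0.005,0,-0.003],0]
    - [-1,[0.005,0,-0.003],0]
    - [-1,[0.005,0,-0.003],0]

```text
t: 18.5
tcp_pos: [0.4859, 0.1874, 0.1102]
orientation: [1.0, -0.005, -0.003, 0.0]
contact_force: [-16.8, 0.6, 0.4]
opening: 0.0196
grip_force: 60.0
```

```bash
python3 go.py 9; python3 prof.py | head -2 | cut -c 1-440
```

```text
t 18.5 G world [0.4859 0.1874 0.1012] cradle mm [31.1 -0.5 46.7] yaw -0.58 F cradle [-14.3   0.4   8.8] grip 59.996894001960754 0.019618062393841538
col profile [(150, 24), (153, 23), (156, 24), (159, 24), (162, 25), (165, 50), (168, 155), (171, 113), (174, 130), (177, 129), (180, 113), (183, 136), (186, 116), (189, 139), (192, 124), (195, 131), (198, 167), (201, 187), (204, 189), (207, 188), (210, 188), (213, 187), (216, 188), (219, 187), (222, 189), (225, 189), (228, 188), (231, 188), (234, 188), (237, 189), (240, 186), (243, 164), (246, 166), (249, 166), (252, 165), (255, 176), (
[(60, np.float64(202.0)), (65, np.float64(196.0)), (70, np.float64(189.0)), (75, np.float64(182.0)), (80, np.float64(174.0)), (85, np.float64(166.0)), (90, np.float64(158.0))]
```

Request:
jog_arm:
  rows:
    - [-1,[-0.006,0,0.003],0]
    - [-1,[-0.008,0,-0.0005],0]
    - [-1,[-0.008,0,-0.0005],0]
    - [-1,[-0.006,0,-0.0015],0]
    - [-1,[-0.003,0,-0.0032],0]
    - [-1,[-0.003,0,-0.0032],0]
    - [-1,[-0.003,0,-0.0032],0]

```text
t: 19.25
tcp_pos: [0.4848, 0.1874, 0.1144]
orientation: [1.0, -0.005, -0.0, -0.0]
contact_force: [0.9, -1.1, 0.0]
opening: 0.0197
grip_force: 60.0
```

```bash
python3 go.py 9; python3 prof.py | head -2 | cut -c 1-440
```

```text
t 19.25 G world [0.4848 0.1874 0.1054] cradle mm [32.3 -0.5 50.8] yaw -0.6 F cradle [ 0.8 -1.1 -0.4] grip 59.999175667762756 0.019691354334400616
col profile [(150, 22), (153, 22), (156, 26), (159, 25), (162, 149), (165, 216), (168, 105), (171, 139), (174, 106), (177, 137), (180, 117), (183, 135), (186, 120), (189, 130), (192, 137), (195, 183), (198, 185), (201, 187), (204, 186), (207, 186), (210, 186), (213, 186), (216, 186), (219, 186), (222, 186), (225, 187), (228, 188), (231, 186), (234, 189), (237, 187), (240, 182), (243, 163), (246, 161), (249, 164), (252, 163), (255, 177),
[(60, np.float64(198.0)), (65, np.float64(191.0)), (70, np.float64(184.0)), (75, np.float64(177.0)), (80, np.float64(170.0)), (85, np.float64(162.0)), (90, np.float64(154.0))]
```

Request:
jog_arm:
  rows:
    - [-1,[0.0025,0,-0.0015],0]
    - [-1,[0.005,0,-0.003],0]
    - [-1,[0.005,0,-0.003],0]
    - [-1,[0.005,0,-0.003],0]

```text
t: 19.7
tcp_pos: [0.4885, 0.1873, 0.1168]
orientation: [1.0, -0.005, -0.002, 0.0]
contact_force: [-11.0, -0.0, -0.2]
opening: 0.0201
grip_force: 60.0
```

```bash
python3 go.py 9; python3 prof.py | head -2 | cut -c 1-440
```

```text
t 19.7 G world [0.4885 0.1873 0.1078] cradle mm [36.7 -0.5 51.1] yaw -0.58 F cradle [-9.6 -0.1  5.3] grip 59.997578859329224 0.0201467625969558
col profile [(150, 24), (153, 22), (156, 26), (159, 22), (162, 24), (165, 22), (168, 64), (171, 139), (174, 103), (177, 142), (180, 114), (183, 137), (186, 122), (189, 136), (192, 123), (195, 129), (198, 140), (201, 184), (204, 184), (207, 184), (210, 185), (213, 184), (216, 186), (219, 184), (222, 185), (225, 185), (228, 185), (231, 185), (234, 187), (237, 184), (240, 163), (243, 163), (246, 162), (249, 164), (252, 167), (255, 188), (2
[(60, np.float64(203.0)), (65, np.float64(197.0)), (70, np.float64(190.0)), (75, np.float64(183.0)), (80, np.float64(176.0)), (85, np.float64(168.0)), (90, np.float64(161.0))]
```

```bash
cat > tilt.py <<'E'
from h import *
import sys
O=np.array([.4823,.1879,.0452]); Rm=R.from_euler("ZY",[np.radians(-.55),-np.pi/6]).as_matrix()
def run(img,c):
    g=cv2.GaussianBlur(cv2.cvtColor(img,cv2.COLOR_RGB2GRAY).astype(np.float32),(0,0),1)
    s=cv2.cvtColor(img,cv2.COLOR_RGB2HSV)
    col=g[:,323]; st=next(r for r in range(285,150,-1) if col[r]<155)+1
    P=[]
    for r in range(st+4,292,3):
        L=[x for x in range(323,285,-1) if g[r,x]<115]; Rr=[x for x in range(323,365) if g[r,x]<115]
        if not L or not Rr: continue
        a=L[0];a=a+(115-g[r,a])/(g[r,a+1]-g[r,a]); b=Rr[0];b=b-(115-g[r,b])/(g[r,b-1]-g[r,b])
        va=ray(c,(a,r))[1];vb=ray(c,(b,r))[1]; ang=np.arccos(va@vb)
        v=va+vb; v/=np.linalg.norm(v); P.append((r,b-a,*(Rm.T@(c[2][:3,3]+v*.0105/np.sin(ang/2)-O)*1e3)))
    P=np.array(P)
    return st,P
if __name__=="__main__":
    img,c=grab("wrist"); st,P=run(img,c)
    print(st,P[::4].round(1).tolist())
    k=np.polyfit(P[:,2],P[:,4],1); print("tilt",np.degrees(np.arctan(-k[0])),"z at x30,60",np.polyval(k,[30,60]))
E
python3 tilt.py
```

```text
199 [[203.0, 45.1, 77.0, 2.0, 49.1], [215.0, 32.7, 30.7, -0.7, 18.3], [227.0, 32.6, 25.7, -0.7, 24.2], [239.0, 31.0, 12.4, -0.8, 24.3], [251.0, 31.5, 10.0, -0.8, 32.4], [263.0, 30.9, 2.1, -0.7, 37.1], [275.0, 32.0, 3.6, -0.6, 47.3], [287.0, 38.5, 30.8, -0.7, 69.6]]
tilt 0.8257556867288347 z at x30,60 [35.13125262 34.69885802]
```

```bash
python3 - <<'E'
s=open("tilt.py").read()
a=s.index("        L=[x for"); b=s.index("        va=ray")
s=s[:a]+'''        G=np.gradient(g[r]); pk=lambda lo,hi,sg:(lambda w:(w*np.arange(lo,hi)).sum()/w.sum())(np.clip(sg*G[lo:hi],0,None)**2)
        a=pk(298,316,1); b=pk(332,350,-1)
'''+s[b:]
open("tilt.py","w").write(s)
E
python3 tilt.py; python3 - <<'E'
from tilt import *
import glob,pickle
# sanity: widths at earlier pictures
for f in sorted(glob.glob("pics/p1*.png")):
    img=cv2.imread(f)[:,:,::-1].copy()
    c=grab("wrist")[1]; st,P=run(img,c); print(f,st,P[::6,:2].round(1).tolist())
E
```

```text
199 [[203.0, 30.4, 24.7, -1.7, 2.6], [215.0, 33.8, 35.8, -0.5, 22.4], [227.0, 34.4, 33.7, -0.5, 30.2], [239.0, 32.8, 21.8, -0.6, 30.9], [251.0, 34.1, 23.2, -0.6, 41.0], [263.0, 34.2, 19.4, -0.6, 47.4], [275.0, 35.7, 22.5, -0.6, 57.5], [287.0, 40.2, 37.3, -0.6, 72.7]]
tilt -23.460154381627234 z at x30,60 [40.31970883 53.33928004]
pics/p15.20.png 227 [[231.0, 41.6], [249.0, 36.0], [267.0, 36.0], [285.0, 35.2]]
pics/p15.65.png 225 [[229.0, 36.8], [247.0, 35.8], [265.0, 35.8], [283.0, 35.3]]
pics/p16.00.png 221 [[225.0, 32.4], [243.0, 34.4], [261.0, 34.5], [279.0, 33.6]]
pics/p18.05.png 193 [[197.0, 32.4], [215.0, 34.3], [233.0, 32.4], [251.0, 34.0], [269.0, 34.6], [287.0, 40.3]]
pics/p18.50.png 198 [[202.0, 31.6], [220.0, 34.2], [238.0, 32.4], [256.0, 33.8], [274.0, 35.6]]
pics/p19.25.png 194 [[198.0, 30.4], [216.0, 34.2], [234.0, 31.9], [252.0, 34.0], [270.0, 34.8], [288.0, 40.5]]
pics/p19.70.png 199 [[203.0, 30.6], [221.0, 34.1], [239.0, 32.8], [257.0, 33.6], [275.0, 35.7]]
```

The width change along the cell suggests its flat end dropped into the gap between the saddles before the regrip. It is now held nub-up and catches on the saddle's front edge, so it has to come up higher before going forward.

Request:
jog_arm:
  rows:
    - [-1,[-0.006,0,0.002],0]
    - [-1,[-0.0095,0,0.0],0]
    - [-1,[-0.0115,0,-0.004],0]
    - [-1,[-0.0115,0,-0.004],0]
    - [-1,[-0.0115,0,-0.004],0]
    - [-1,[-0.0115,0,-0.004],0]

```text
t: 20.8
tcp_pos: [0.4783, 0.1875, 0.1214]
orientation: [1.0, -0.005, 0.0, -0.0]
contact_force: [-0.0, -0.2, -0.5]
opening: 0.0194
grip_force: 60.0
```

Request:
jog_arm:
  rows:
    - [-1,[0.002,0,-0.001],0]
    - [-1,[0.0045,0,-0.0025],0]
    - [-1,[0.0045,0,-0.0025],0]
    - [-1,[0.0045,0,-0.0025],0]

```text
t: 21.2
tcp_pos: [0.4828, 0.1874, 0.1238]
orientation: [1.0, -0.005, -0.0, -0.0]
contact_force: [-0.4, -0.2, 0.0]
opening: 0.0195
grip_force: 60.0
```

```bash
python3 go.py 9; python3 prof.py | head -2 | cut -c 1-440; python3 tilt.py
```

```text
t 21.2 G world [0.4828 0.1874 0.1148] cradle mm [35.2 -0.5 60.1] yaw -0.6 F cradle [-0.4 -0.2  0.2] grip 59.999295473098755 0.01947967399035117
col profile [(150, 22), (153, 65), (156, 210), (159, 151), (162, 174), (165, 169), (168, 112), (171, 122), (174, 112), (177, 122), (180, 121), (183, 124), (186, 168), (189, 179), (192, 180), (195, 179), (198, 178), (201, 179), (204, 180), (207, 180), (210, 180), (213, 180), (216, 181), (219, 181), (222, 180), (225, 182), (228, 183), (231, 179), (234, 182), (237, 181), (240, 167), (243, 158), (246, 156), (249, 159), (252, 158), (255, 179
[(60, np.float64(189.0)), (65, np.float64(183.0)), (70, np.float64(176.0)), (75, np.float64(169.0)), (80, np.float64(162.0)), (85, np.float64(154.0)), (90, np.float64(146.0))]
186 [[190.0, 30.2, 28.7, -1.8, 4.1], [202.0, 33.0, 36.3, -0.6, 22.3], [214.0, 33.9, 35.2, -0.5, 31.2], [226.0, 35.0, 35.1, -0.6, 40.6], [238.0, 32.4, 18.4, -0.7, 37.6], [250.0, 34.0, 21.9, -0.6, 49.2], [262.0, 34.1, 18.0, -0.6, 55.6], [274.0, 35.7, 21.1, -0.6, 65.8], [286.0, 40.2, 36.0, -0.6, 81.3]]
tilt 15.536326972423213 z at x30,60 [42.69731193 34.35708838]
```

Lifted, the cell hangs flat-end-down, because the pads let it pivot and I hold it off centre. The clean mend is to set it back in its rack slot and regrip at the middle with a firm grip.

Request:
jog_arm:
  rows:
    - [-1,[-0.01,0,0.0],0]
    - [-1,[-0.015,0,-0.03],0]
    - [-1,[-0.015,0,-0.08],0]
    - [-1,[-0.015,0,-0.11],0]
    - [-1,[-0.015,0.05,-0.11],0]
    - [-1,[-0.011,0.32,-0.11],-8]
    - [-1,[-0.011,0.32,-0.11],-16]
    - [-1,[-0.011,0.323,-0.11],-20.4]
    - [-1,[-0.011,0.323,-0.11],-20.4]
    - [-1,[-0.011,0.323,-0.11],-20.4]
    - [-1,[-0.011,0.323,-0.11],-20.4]
    - [-1,[-0.011,0.323,-0.11],-20.4]

```text
t: 22.5
tcp_pos: [0.4675, -0.1384, 0.2336]
orientation: [0.985, 0.17, -0.0, 0.0]
contact_force: [-0.1, 0.8, -0.3]
opening: 0.0196
grip_force: 60.0
```

Request:
jog_arm:
  rows:
    - [-1,[0,0,0],0]
    - [-1,[0,0,0],0]
    - [-1,[0,0,0],0]

```text
t: 22.8
tcp_pos: [0.4684, -0.1343, 0.234]
orientation: [0.985, 0.173, 0.0, 0.0]
contact_force: [-0.1, 0.2, -1.6]
opening: 0.0199
grip_force: 60.0
```

```bash
cat > tgt.py <<'E'
from h import *
import sys
s=robot.read_state();M=R.from_quat(s["orientation"]).as_matrix()
print(s["t"],s["tcp_pos"].round(4),np.degrees(np.arctan2(M[1,0],M[0,0])).round(2),M.T@(np.array([float(v) for v in sys.argv[1].split(",")])-s["tcp_pos"]),s["contact_force"].round(1),s["opening"])
E
python3 tgt.py .4718,-.1357,.0355; python3 - <<'E'
from h import *
# cell outline in the scene view: hanging angle
img,c=grab("scene"); s=robot.read_state(); u=proj(c,s["tcp_pos"]+[0,0,-.009]); print(u)
hsv=cv2.cvtColor(img,cv2.COLOR_RGB2HSV); cv2.imwrite("pics/s9.png",img[:,:,::-1])
x,y=u.astype(int); m=((hsv[:,:,1]<40)&(hsv[:,:,2]>120)).astype(np.uint8); w=m[y-30:y+40,x-35:x+36]
for r in w[::2]: print("".join(".#"[v] for v in r))
E
```

```text
22.8 [ 0.4684 -0.1343  0.234 ] 19.9 [0.00272358 0.00243729 0.19845672] [-0.1  0.2 -1.6] 0.01992174562950743
[291.50669121 133.39665039]
.......................................................................
.......................................................................
.......................................................................
.......................................................................
.......................................................................
.......................................................................
.......................................................................
.......................................................................
.......................................................................
.......................................................................
.......................................................................
.....................................#..................#..............
.......................................................................
............................
[... 855 characters left out ...]
....................................................
.......................................................................
.......................................................................
.......................................................................
.......................................................................
.......................................................................
.............#####.....................................................
...........######......................................................
.........#######.......................................................
........######.........................................................
```

```bash
python3 - <<'E'
from h import *
img,c=grab("scene"); s=robot.read_state(); G=s["tcp_pos"]+[0,0,-.009]; M=R.from_quat(s["orientation"]).as_matrix()
for r in (34,40,46):
  for ph in (0,15,30,45): print(r,ph,proj(c,G+r/1e3*(np.cos(np.radians(ph))*M[:,0]+np.sin(np.radians(ph))*M[:,2])).round(0), end=";")
img,c=grab("wrist"); g=cv2.cvtColor(img,cv2.COLOR_RGB2GRAY); print("\nprof",[(r,int(g[r,321:326].mean())) for r in range(120,300,4)])
for r in (30,34,40,46): print(r,[(ph,proj(c,G+r/1e3*(np.cos(np.radians(ph))*M[:,0]+np.sin(np.radians(ph))*M[:,2])-.0105*(np.cos(np.radians(ph))*M[:,2]-np.sin(np.radians(ph))*M[:,0]))[1].round(0)) for ph in (0,10,20,30,40)])
E
```

```text
34 0 [286. 144.];34 15 [286. 147.];34 30 [287. 148.];34 45 [288. 148.];40 0 [285. 146.];40 15 [285. 149.];40 30 [286. 150.];40 45 [287. 150.];46 0 [283. 148.];46 15 [284. 151.];46 30 [285. 153.];46 45 [287. 153.];
prof [(120, 164), (124, 173), (128, 169), (132, 178), (136, 179), (140, 180), (144, 173), (148, 142), (152, 108), (156, 95), (160, 99), (164, 99), (168, 104), (172, 104), (176, 104), (180, 101), (184, 140), (188, 125), (192, 126), (196, 126), (200, 127), (204, 126), (208, 126), (212, 128), (216, 128), (220, 129), (224, 128), (228, 128), (232, 129), (236, 128), (240, 117), (244, 109), (248, 111), (252, 112), (256, 128), (260, 122), (264, 110), (268, 110), (272, 110), (276, 111), (280, 110), (284, 111), (288, 112), (292, 111), (296, 107)]
30 [(0, np.float64(209.0)), (10, np.float64(203.0)), (20, np.float64(199.0)), (30, np.float64(197.0)), (40, np.float64(197.0))]
34 [(0, np.float64(201.0)), (10, np.float64(195.0)), (20, np.float64(192.0)), (30, np.float64(190.0)), (40, np.float64(190.0))]
40 [(0, np.float64(190.0)), (10, np.float64(184.0)), (20, np.float64(180.0)), (30, np.float64(179.0)), (40, np.float64(181.0))]
46 [(0, np.float64(178.0)), (10, np.float64(172.0)), (20, np.float64(169.0)), (30, np.float64(169.0)), (40, np.float64(172.0))]
```

Request:
jog_arm:
  rows:
    - [-1,[0.003,0.002,0.05],0]
    - [-1,[0.003,0.002,0.1],0]
    - [-1,[0.003,0.002,0.15],0]
    - [-1,[0.003,0.002,0.165],0]
    - [-1,[0.003,0.002,0.165],0]
    - [-1,[0.003,0.002,0.175],0]
    - [-1,[0.003,0.002,0.185],0]
    - [-1,[0.003,0.002,0.193],0]
    - [-1,[0.003,0.002,0.197],0]
    - [-1,[0.003,0.002,0.197],0]

```text
t: 23.95
tcp_pos: [0.4735, -0.1369, 0.0388]
orientation: [0.985, 0.172, 0.002, 0.001]
contact_force: [2.1, -0.6, 8.0]
opening: 0.0194
grip_force: 60.0
```

```bash
python3 tgt.py .4718,-.1357,.0355
```

```text
23.95 [ 0.4735 -0.1369  0.0388] 19.81 [-0.0011658  -0.00173267  0.00328437] [ 2.1 -0.6  8. ] 0.0193801726747612
```

Request:
jog_arm:
  rows:
    - [-0.2,[0,0,0],0]
    - [-0.2,[0,0,0],0]
    - [-0.2,[0,0,0],0]
    - [-0.2,[0,0,-0.04],0]
    - [-0.2,[-0.02,0,-0.09],0]
    - [-0.2,[-0.03,0,-0.12],0]
    - [-0.2,[-0.03,0,-0.12],0]
    - [-0.2,[-0.03,0,-0.12],0]

```text
t: 24.75
tcp_pos: [0.4437, -0.1466, 0.1572]
orientation: [0.985, 0.172, 0.001, 0.0]
contact_force: [0.7, 0.2, -1.7]
opening: 0.0372
grip_force: 0.0
```

```bash
python3 - <<'E'
from h import *
w,c=grab("wrist"); cv2.imwrite("pics/w10.png",w[:,:,::-1]); near=proj(c,[.475,-.1345,.0265]); print(near)
for lo in(80,90,100):
    m,d,L,W=cell(w,near,lo,60); a=onz(c,m-d*L/2,.0265);b=onz(c,m+d*L/2,.0265)
    print(m,L,W,onz(c,m,.0265),np.linalg.norm(b-a),np.degrees(np.arctan2(*(b-a)[1::-1])))
E
python3 tgt.py .4765,-.134,.0345
```

```text
[322.65212301 157.31808622]
[324.69403 158.96977] 76.10652 22.026506 [ 0.47419109 -0.13675723  0.0265    ] 0.07064866291040646 19.262448454302422
[324.6938  158.96976] 76.106606 22.026525 [ 0.47419103 -0.13675701  0.0265    ] 0.07064875173517353 19.26203306709756
[324.49884 158.94754] 76.17125 22.042477 [ 0.47415059 -0.13658361  0.0265    ] 0.07070714290592181 18.925894071300178
24.8 [ 0.4435 -0.1464  0.1561] 19.81 [ 0.03527453 -0.00040657  0.12159058] [-0.6  0.2  0.4] 0.03733136496189066
```

Request:
jog_arm:
  rows:
    - [-0.2,[0.033,0.0013,0.03],0]
    - [-0.2,[0.033,0.0013,0.07],0]
    - [-0.2,[0.033,0.0013,0.07],0]
    - [-0.2,[0.033,0.0013,0.1],0]
    - [-0.2,[0.033,0.0013,0.122],0]
    - [-0.2,[0.033,0.0013,0.122],0]
    - [-0.2,[0.033,0.0013,0.122],0]
    - [-1,[0.033,0.0013,0.122],0]
    - [-1,[0.033,0.0013,0.122],0]
    - [-1,[0.033,0.0013,0.122],0]
    - [-1,[0.033,0.0013,0.122],0]
  grip_force: 60

```text
t: 25.9
tcp_pos: [0.4756, -0.1367, 0.0358]
orientation: [0.985, 0.172, 0.001, 0.0]
contact_force: [-1.0, -0.9, 6.7]
opening: 0.0196
grip_force: 60.0
```

```bash
python3 tgt.py .4752,-.1363,.0345; python3 go.py 8 30,0,110
```

```text
25.9 [ 0.4756 -0.1367  0.0358] 19.81 [-0.00022749 -0.00051757  0.00132759] [-1.  -0.9  6.7] 0.01961886794752971
t 25.9 G world [ 0.4756 -0.1367  0.0278] cradle mm [ -11.8 -324.7  -13.3] yaw 19.81 F cradle [ 2.5 -0.9  6.3] grip 60.001938343048096 0.01961886794752971
30,0,110 [  89.3 -313.1 -127.8]
```

Request:
jog_arm:
  rows:
    - [-1,[0,0,-0.05],0]
    - [-1,[0,0,-0.1],0]
    - [-1,[0.03,-0.05,-0.15],0]
    - [-1,[0.089,-0.313,-0.19],8]
    - [-1,[0.089,-0.313,-0.19],16]
    - [-1,[0.089,-0.313,-0.19],20.4]
    - [-1,[0.089,-0.313,-0.19],20.4]
    - [-1,[0.089,-0.313,-0.19],20.4]
    - [-1,[0.089,-0.313,-0.19],20.4]
    - [-1,[0.089,-0.313,-0.17],20.4]
    - [-1,[0.089,-0.313,-0.128],20.4]
    - [-1,[0.089,-0.313,-0.128],20.4]

```text
t: 27.1
tcp_pos: [0.4507, 0.1879, 0.1583]
orientation: [1.0, -0.005, -0.003, 0.001]
contact_force: [-0.1, -1.6, 0.2]
opening: 0.0196
grip_force: 60.0
```

Request:
jog_arm:
  rows:
    - [-1,[0,0,0],0]
    - [-1,[0,0,0],0]
    - [-1,[0,0,0],0]

```text
t: 27.4
tcp_pos: [0.4535, 0.188, 0.1648]
orientation: [1.0, -0.006, 0.001, -0.0]
contact_force: [0.0, -0.5, -0.8]
opening: 0.02
grip_force: 60.0
```

```bash
python3 go.py 9 28,0,60 30,0,43.5; python3 - <<'E'
from h import *
s=robot.read_state(); G=s["tcp_pos"]+[0,0,-.009]; M=R.from_quat(s["orientation"]).as_matrix()
img,c=grab("wrist"); g=cv2.cvtColor(img,cv2.COLOR_RGB2GRAY); print("\nprof",[(r,int(g[r,321:326].mean())) for r in range(170,300,3)])
for r in (30,34,37): print(r,[(ph,proj(c,G+r/1e3*(np.cos(np.radians(ph))*M[:,0]+np.sin(np.radians(ph))*M[:,2])-.0105*(np.cos(np.radians(ph))*M[:,2]-np.sin(np.radians(ph))*M[:,0]))[1].round(0)) for ph in (-10,0,10,20)])
E
```

```text
t 27.4 G world [0.4535 0.188  0.1558] cradle mm [ 30.3  -0.2 110.2] yaw -0.63 F cradle [-0.4 -0.5 -0.7] grip 59.9986857175827 0.020019790042233997
28,0,60 [22.9 -0.2 44.7]
30,0,43.5 [32.9 -0.2 58. ]

prof [(170, 11), (173, 9), (176, 26), (179, 96), (182, 98), (185, 94), (188, 88), (191, 74), (194, 67), (197, 67), (200, 82), (203, 149), (206, 154), (209, 154), (212, 156), (215, 153), (218, 154), (221, 156), (224, 155), (227, 154), (230, 154), (233, 155), (236, 154), (239, 156), (242, 154), (245, 136), (248, 135), (251, 135), (254, 134), (257, 149), (260, 155), (263, 150), (266, 135), (269, 134), (272, 134), (275, 134), (278, 134), (281, 135), (284, 134), (287, 133), (290, 133), (293, 132), (296, 127), (299, 40)]
30 [(-10, np.float64(217.0)), (0, np.float64(209.0)), (10, np.float64(203.0)), (20, np.float64(199.0))]
34 [(-10, np.float64(210.0)), (0, np.float64(202.0)), (10, np.float64(195.0)), (20, np.float64(192.0))]
37 [(-10, np.float64(204.0)), (0, np.float64(196.0)), (10, np.float64(190.0)), (20, np.float64(186.0))]
```

Request:
jog_arm:
  rows:
    - [-1,[0.012,0,0.025],0]
    - [-1,[0.022,0,0.045],0]
    - [-1,[0.026,0,0.051],0]
    - [-1,[0.0318,0,0.0588],0]
    - [-1,[0.0318,0,0.0588],0]
    - [-1,[0.0318,0,0.0588],0]

```text
t: 28.05
tcp_pos: [0.4848, 0.1878, 0.1049]
orientation: [1.0, -0.005, 0.0, -0.0]
contact_force: [-0.6, 0.8, -2.0]
opening: 0.0196
grip_force: 60.0
```

Request:
jog_arm:
  rows:
    - [-1,[0.0035,0,-0.002],0]
    - [-1,[0.0069,0,-0.004],0]
    - [-1,[0.0069,0,-0.004],0]
    - [-1,[0.0069,0,-0.004],0]

```text
t: 28.45
tcp_pos: [0.4914, 0.1877, 0.1081]
orientation: [1.0, -0.005, -0.0, -0.0]
contact_force: [-2.7, 0.3, -1.8]
opening: 0.0197
grip_force: 60.0
```

```bash
cat > st.py <<'E'
from h import *
s=robot.read_state(); 
img,c=grab("wrist"); g=cv2.cvtColor(img,cv2.COLOR_RGB2GRAY).astype(int)
p=g[:,320:327].mean(1); e=[r for r in range(185,245) if p[r+2]-p[r-2]>25]; print("edges",e, "prof",[int(v) for v in p[190:240:2]])
E
python3 go.py 9; python3 st.py
```

```text
t 28.45 G world [0.4914 0.1877 0.0991] cradle mm [34.8 -0.1 42.2] yaw -0.59 F cradle [-3.3  0.2 -0.2] grip 59.99878764152527 0.019680561194789257
edges [194, 203, 204, 205, 206] prof [142, 117, 127, 145, 123, 131, 133, 147, 180, 186, 186, 186, 188, 187, 186, 188, 187, 186, 187, 186, 186, 187, 187, 186, 187]
```

Request:
jog_arm:
  rows:
    - [-1,[0.0035,0,-0.002],0]
    - [-1,[0.007,0,-0.004],0]
    - [-1,[0.0078,0,-0.0045],0]
    - [-1,[0.0078,0,-0.0045],0]

```text
t: 28.9
tcp_pos: [0.499, 0.1876, 0.1123]
orientation: [1.0, -0.005, -0.001, 0.0]
contact_force: [-6.5, 0.2, -1.8]
opening: 0.0196
grip_force: 60.0
```

```bash
python3 go.py 9; python3 st.py
```

```text
t 28.9 G world [0.4989 0.1876 0.1033] cradle mm [43.5 -0.1 42. ] yaw -0.59 F cradle [-6.5  0.1  1.7] grip 59.998236894607544 0.019569557939661954
edges [190, 191, 192, 193, 194, 195, 204, 205, 206, 207] prof [16, 43, 111, 144, 132, 124, 133, 135, 168, 186, 186, 185, 188, 185, 186, 187, 185, 187, 187, 186, 187, 187, 187, 187, 187]
```

Request:
jog_arm:
  rows:
    - [-1,[0.002,0,-0.001],0]
    - [-1,[0.0035,0,0.0002],0]
    - [-1,[0.0042,0,0.0015],0]
    - [-1,[0.0042,0,0.0015],0]
    - [-1,[0.0042,0,0.0015],0]

```text
t: 29.45
tcp_pos: [0.5024, 0.1877, 0.1112]
orientation: [1.0, -0.005, -0.002, 0.0]
contact_force: [-18.5, -0.0, 6.5]
opening: 0.0196
grip_force: 60.0
```

```bash
python3 go.py 9; python3 st.py
```

```text
t 29.45 G world [0.5024 0.1877 0.1022] cradle mm [45.9 -0.  39.3] yaw -0.57 F cradle [-12.8  -0.2  14.8] grip 59.99955654144287 0.019639315349442254
edges [198, 199, 200, 201, 202, 209, 210, 211, 212] prof [16, 16, 17, 13, 15, 55, 125, 123, 131, 135, 152, 183, 183, 183, 185, 185, 184, 184, 183, 183, 184, 184, 184, 183, 184]
```

Request:
jog_arm:
  rows:
    - [-1,[0.0015,0,0.001],0]
    - [-1,[0.003,0,0.003],0]
    - [-1,[0.003,0,0.003],0]
    - [-1,[0.003,0,0.003],0]

```text
t: 29.9
tcp_pos: [0.5056, 0.1876, 0.1084]
orientation: [1.0, -0.005, -0.001, 0.0]
contact_force: [-16.7, -0.7, 8.4]
opening: 0.0197
grip_force: 60.6
```

```bash
python3 go.py 9; python3 st.py; python3 - <<'E'
from h import *
s=robot.read_state(); G=s["tcp_pos"]+[0,0,-.009]; M=R.from_quat(s["orientation"]).as_matrix()
img,c=grab("wrist")
O=np.array([.4823,.1879,.0452]); Rm=R.from_euler("ZY",[np.radians(-.55),-np.pi/6]).as_matrix()
for r in (24,28,31,34): print(r,[(ph,proj(c,G+r/1e3*(np.cos(np.radians(ph))*M[:,0]+np.sin(np.radians(ph))*M[:,2])-.0105*(np.cos(np.radians(ph))*M[:,2]-np.sin(np.radians(ph))*M[:,0]))[1].round(0)) for ph in (-30,-20,-10,0)])
E
```

```text
t 29.9 G world [0.5056 0.1876 0.0994] cradle mm [47.3 -0.  35.3] yaw -0.58 F cradle [-10.2  -0.9  15.6] grip 60.637935348786414 0.0197363610800602
edges [207, 208, 209, 210, 211, 218, 219, 220, 221] prof [15, 15, 14, 15, 15, 15, 14, 14, 15, 35, 118, 132, 125, 133, 137, 168, 182, 182, 183, 183, 182, 183, 182, 183, 183]
24 [(-30, np.float64(245.0)), (-20, np.float64(236.0)), (-10, np.float64(228.0)), (0, np.float64(220.0))]
28 [(-30, np.float64(240.0)), (-20, np.float64(230.0)), (-10, np.float64(221.0)), (0, np.float64(213.0))]
31 [(-30, np.float64(236.0)), (-20, np.float64(225.0)), (-10, np.float64(215.0)), (0, np.float64(207.0))]
34 [(-30, np.float64(232.0)), (-20, np.float64(220.0)), (-10, np.float64(210.0)), (0, np.float64(202.0))]
```

The cell again slips along the pads instead of pivoting while the spring pushes on it. New plan: regrip nearer the nub on the table in front of the tester, pre-tilt the cell against the top of the spring block with no spring load, then load it already tilted.

Request:
jog_arm:
  rows:
    - [-1,[-0.01,0,0.004],0]
    - [-1,[-0.02,0,0.0],0]
    - [-1,[-0.025,0,-0.03],0]
    - [-1,[-0.06,0,-0.06],0]
    - [-1,[-0.11,0,-0.06],0]
    - [-1,[-0.13,0,-0.03],0]
    - [-1,[-0.13,0,0.02],0]
    - [-1,[-0.13,0,0.06],0]
    - [-1,[-0.13,0,0.06],0]
    - [-1,[-0.13,0,0.06],0]

```text
t: 31.0
tcp_pos: [0.3768, 0.189, 0.0494]
orientation: [1.0, -0.005, 0.0, 0.0]
contact_force: [1.0, 0.2, -0.4]
opening: 0.0194
grip_force: 60.0
```

```bash
python3 tgt.py .375,.188,.0205; python3 st.py
```

```text
31.0 [0.3768 0.189  0.0494] -0.59 [-0.00176993  0.00102931  0.02891804] [ 1.   0.2 -0.4] 0.01937385612487362
edges [210, 211, 212, 213, 214, 215] prof [120, 116, 112, 110, 93, 73, 71, 70, 72, 69, 70, 100, 141, 152, 152, 152, 152, 152, 152, 153, 152, 152, 151, 152, 153]
```

Request:
jog_arm:
  rows:
    - [-1,[0,0,0.02],0]
    - [-1,[0,0,0.028],0]
    - [-1,[0,0,0.0285],0]
    - [-1,[0,0,0.0285],0]
    - [-0.4,[0,0,0.0285],0]
    - [-0.4,[-0.001,0,0.027],0]
    - [-0.4,[-0.012,0,0.0265],0]
    - [-0.4,[-0.012,0,0.0265],0]
    - [-1,[-0.012,0,0.0265],0]
    - [-1,[-0.012,0,0.0265],0]
    - [-1,[-0.012,0,0.0265],0]
    - [-1,[-0.012,0,0.0265],0]

```text
t: 32.25
tcp_pos: [0.3645, 0.1891, 0.0217]
orientation: [1.0, -0.005, -0.0, -0.0]
contact_force: [-3.1, -0.4, 5.3]
opening: 0.0197
grip_force: 60.0
```

```bash
python3 tgt.py .375,.188,.0205; python3 st.py; python3 - <<'E'
from h import *
s=robot.read_state(); G=np.r_[s["tcp_pos"][:2],.0105]; M=R.from_quat(s["orientation"]).as_matrix(); img,c=grab("wrist")
g=cv2.cvtColor(img,cv2.COLOR_RGB2GRAY).astype(int);p=g[:,320:327].mean(1);print([int(v) for v in p[160:200:2]])
print([(r,proj(c,G+r/1e3*M[:,0]+[0,0,.0105])[1].round(0)) for r in (30,34,38,42,46,50)])
E
python3 go.py 11 70,0,110 72,0,66
```

```text
32.25 [0.3645 0.1891 0.0217] -0.59 [0.01049957 0.00098377 0.00120616] [-3.1 -0.4  5.3] 0.01970770551535053
edges [185, 186] prof [151, 151, 150, 151, 150, 151, 151, 150, 151, 150, 151, 150, 150, 150, 151, 151, 150, 151, 150, 150, 150, 150, 150, 149, 151]
[198, 199, 201, 203, 202, 177, 146, 106, 68, 65, 64, 88, 123, 150, 150, 152, 150, 150, 151, 151]
[(30, np.float64(208.0)), (34, np.float64(200.0)), (38, np.float64(193.0)), (42, np.float64(185.0)), (46, np.float64(177.0)), (50, np.float64(169.0))]
t 32.35 G world [0.3645 0.1891 0.0107] cradle mm [-1.192e+02  1.000e-01  2.900e+01] yaw -0.59 F cradle [-0.1  0.3  6. ] grip 60.00198841094971 0.019652421114096888
70,0,110 [ 1.234e+02 -1.000e-01 -1.648e+02]
72,0,66 [ 1.471e+02 -1.000e-01 -1.277e+02]
```

Request:
jog_arm:
  rows:
    - [-1,[0,0,-0.05],0]
    - [-1,[0.01,0,-0.1],0]
    - [-1,[0.04,0,-0.14],0]
    - [-1,[0.09,0,-0.16],0]
    - [-1,[0.143,0,-0.15],0]
    - [-1,[0.143,0,-0.135],0]
    - [-1,[0.143,0,-0.132],0]
    - [-1,[0.143,0,-0.132],0]

```text
t: 33.15
tcp_pos: [0.5064, 0.1874, 0.1525]
orientation: [1.0, -0.005, -0.001, 0.0]
contact_force: [0.6, -0.9, -0.2]
opening: 0.0196
grip_force: 60.0
```

```bash
python3 go.py 11 71,0,68 73,0,64 73.5,0,59
```

```text
t 33.15 G world [0.5063 0.1874 0.1415] cradle mm [69.  -0.3 71.4] yaw -0.59 F cradle [ 0.4 -0.9 -0.5] grip 59.99942600727081 0.019582700237774087
71,0,68 [ 3.5 -0.3  1.9]
73,0,64 [ 7.2 -0.3  4.4]
73.5,0,59 [10.1 -0.3  8.4]
```

Request:
jog_arm:
  rows:
    - [-1,[0.003,0,0.003],0]
    - [-1,[0.0037,0,0.0064],0]
    - [-1,[0.004,0,0.0108],0]
    - [-1,[0.0036,0,0.0137],0]
    - [-1,[0.0034,0,0.0158],0]
    - [-1,[0.0034,0,0.0158],0]

```text
t: 33.75
tcp_pos: [0.5107, 0.1879, 0.1394]
orientation: [1.0, -0.005, 0.001, -0.0]
contact_force: [-1.6, 0.0, 5.9]
opening: 0.0199
grip_force: 60.0
```

```bash
python3 go.py 11 ; python3 - <<'E'
from h import *
s=robot.read_state(); M=R.from_quat(s["orientation"]).as_matrix(); G=s["tcp_pos"]+M[:,2]*.011; img,c=grab("wrist")
g=cv2.cvtColor(img,cv2.COLOR_RGB2GRAY).astype(int);p=g[:,320:327].mean(1);print([(r,int(p[r])) for r in range(160,230,3)])
for r in (34,38,42,44): print(r,[(ph,proj(c,G+r/1e3*(np.cos(np.radians(ph))*M[:,0]+np.sin(np.radians(ph))*M[:,2])-.0105*(np.cos(np.radians(ph))*M[:,2]-np.sin(np.radians(ph))*M[:,0]))[1].round(0)) for ph in (-25,-20,-15,-10,-5,0)])
E
```

```text
t 33.75 G world [0.5107 0.1879 0.1284] cradle mm [66.2  0.3 57.9] yaw -0.55 F cradle [1.5 0.  5.9] grip 60.00304698944092 0.0199465753908273
[(160, 15), (163, 16), (166, 29), (169, 14), (172, 13), (175, 13), (178, 14), (181, 53), (184, 91), (187, 92), (190, 92), (193, 91), (196, 90), (199, 94), (202, 127), (205, 157), (208, 155), (211, 156), (214, 157), (217, 157), (220, 155), (223, 156), (226, 157), (229, 156)]
34 [(-25, np.float64(225.0)), (-20, np.float64(219.0)), (-15, np.float64(213.0)), (-10, np.float64(209.0)), (-5, np.float64(204.0)), (0, np.float64(200.0))]
38 [(-25, np.float64(219.0)), (-20, np.float64(212.0)), (-15, np.float64(206.0)), (-10, np.float64(201.0)), (-5, np.float64(197.0)), (0, np.float64(193.0))]
42 [(-25, np.float64(212.0)), (-20, np.float64(206.0)), (-15, np.float64(199.0)), (-10, np.float64(194.0)), (-5, np.float64(189.0)), (0, np.float64(185.0))]
44 [(-25, np.float64(209.0)), (-20, np.float64(202.0)), (-15, np.float64(196.0)), (-10, np.float64(190.0)), (-5, np.float64(185.0)), (0, np.float64(181.0))]
```

The pre-tilt worked: the cell is about 13° from the cradle axis, held 8 mm toward the nub from its middle. Now bring it in front of the pusher.

Request:
jog_arm:
  rows:
    - [-1,[-0.004,0,-0.0045],0]
    - [-1,[-0.024,0,0.008],0]
    - [-1,[-0.04,0,0.0186],0]
    - [-1,[-0.0365,0,0.025],0]
    - [-1,[-0.0328,0,0.031],0]
    - [-1,[-0.0328,0,0.0315],0]
    - [-1,[-0.0328,0,0.0315],0]

```text
t: 34.5
tcp_pos: [0.4784, 0.188, 0.1068]
orientation: [1.0, -0.005, -0.0, -0.0]
contact_force: [-4.4, 0.7, 4.4]
opening: 0.0197
grip_force: 60.0
```

Request:
jog_arm:
  rows:
    - [-1,[0.004,0,-0.002],0]
    - [-1,[0.008,0,-0.0045],0]
    - [-1,[0.012,0,-0.007],0]
    - [-1,[0.012,0,-0.007],0]

```text
t: 34.9
tcp_pos: [0.4902, 0.1877, 0.1131]
orientation: [1.0, -0.005, -0.001, 0.0]
contact_force: [-5.1, 0.7, -3.2]
opening: 0.0198
grip_force: 60.0
```

```bash
python3 go.py 11 43.5,0,46 43.5,0,35; python3 st.py
```

```text
t 34.9 G world [0.4902 0.1877 0.1021] cradle mm [35.3 -0.1 45.3] yaw -0.6 F cradle [-6.   0.7 -0.2] grip 59.9996155500412 0.019800321160000578
43.5,0,46 [ 6.8 -0.1 -4.7]
43.5,0,35 [12.3 -0.1  4.8]
edges [196, 197, 198, 199, 200, 201] prof [104, 98, 99, 104, 129, 169, 173, 175, 174, 175, 174, 174, 175, 174, 174, 174, 175, 174, 177, 175, 176, 174, 175, 175, 176]
```

Request:
jog_arm:
  rows:
    - [-1,[0.0035,0,-0.0025],0]
    - [-1,[0.0072,0,-0.0042],0]
    - [-1,[0.0075,0,-0.004],0]
    - [-1,[0.0098,0,0.0001],0]
    - [-1,[0.0115,0,0.003],0]
    - [-1,[0.0115,0,0.003],0]

```text
t: 35.55
tcp_pos: [0.5005, 0.1875, 0.1092]
orientation: [1.0, -0.005, -0.002, 0.0]
contact_force: [-13.3, 1.2, -1.1]
opening: 0.0196
grip_force: 60.0
```

```bash
python3 go.py 11 44,0,32 44,0,28 44,0,24.5; python3 st.py
```

```text
t 35.55 G world [0.5004 0.1875 0.0982] cradle mm [42.2 -0.2 36.9] yaw -0.59 F cradle [-12.1   1.    5.7] grip 60.002294182777405 0.019594905076575703
44,0,32 [ 4.  -0.2  3.3]
44,0,28 [ 6.  -0.2  6.7]
44,0,24.5 [ 7.8 -0.2  9.8]
edges [195, 196, 197, 198, 199, 200, 201, 202, 203] prof [16, 14, 15, 18, 85, 126, 157, 178, 179, 181, 179, 179, 179, 178, 179, 179, 177, 179, 179, 178, 178, 180, 179, 179, 179]
```

Request:
jog_arm:
  rows:
    - [-1,[0.002,0,0.002],0]
    - [-1,[0.004,0,0.004],0]
    - [-1,[0.0045,0,0.005],0]
    - [-1,[0.0045,0,0.005],0]

```text
t: 36.0
tcp_pos: [0.5051, 0.1876, 0.1047]
orientation: [1.0, -0.005, -0.002, 0.0]
contact_force: [-13.9, 1.4, 1.1]
opening: 0.0197
grip_force: 60.0
```

```bash
python3 go.py 11 44,0,28 44,0,24.5; python3 st.py
```

```text
t 36.0 G world [0.5051 0.1876 0.0937] cradle mm [44.  -0.1 30.6] yaw -0.58 F cradle [-11.5   1.3   7.8] grip 60.028826418529206 0.019741980981792518
44,0,28 [ 1.3 -0.1  2.2]
44,0,24.5 [ 3.1 -0.1  5.3]
edges [209, 210, 211, 212, 213, 214] prof [16, 16, 15, 14, 15, 17, 16, 11, 16, 18, 25, 136, 176, 176, 178, 177, 178, 177, 178, 177, 177, 178, 179, 178, 179]
```

Request:
jog_arm:
  rows:
    - [-1,[0.0008,0,0.002],0]
    - [-1,[0.0018,0,0.0045],0]
    - [-1,[0.0023,0,0.0057],0]
    - [-1,[0.0023,0,0.0057],0]

```text
t: 36.45
tcp_pos: [0.5067, 0.1877, 0.0999]
orientation: [1.0, -0.005, -0.002, 0.0]
contact_force: [-28.4, -0.9, 14.1]
opening: 0.0196
grip_force: 70.0
```

```bash
python3 go.py 11 44,0,24.5 38,0,24; python3 st.py
```

```text
t 36.45 G world [0.5066 0.1877 0.0889] cradle mm [42.9  0.  25.7] yaw -0.57 F cradle [-17.6  -1.2  26.4] grip 70.02719487121794 0.019639902576517293
44,0,24.5 [1.5 0.  0.5]
38,0,24 [-3.4  0.   4. ]
edges [216, 217, 218, 219, 220, 221, 222, 223, 224] prof [26, 22, 16, 17, 18, 18, 14, 16, 17, 14, 18, 19, 17, 15, 51, 129, 145, 170, 175, 176, 174, 176, 176, 176, 176]
```

The cell is lying down in the saddles with the spring pressed. Now ease it down the slope under the lip.

Request:
jog_arm:
  rows:
    - [-1,[-0.003,0,0.001],0]
    - [-1,[-0.006,0,0.0028],0]
    - [-1,[-0.0085,0,0.0042],0]
    - [-1,[-0.0105,0,0.0054],0]
    - [-1,[-0.0105,0,0.0054],0]

```text
t: 37.0
tcp_pos: [0.4992, 0.1878, 0.0956]
orientation: [1.0, -0.005, 0.002, -0.0]
contact_force: [0.5, -1.2, 5.9]
opening: 0.0197
grip_force: 60.0
```

```bash
python3 go.py 11; python3 st.py
```

```text
t 37.0 G world [0.4992 0.1878 0.0846] cradle mm [34.4  0.  25.7] yaw -0.59 F cradle [ 3.4 -1.2  4.9] grip 60.00104069709778 0.01966189495844396
edges [202, 203, 204, 205, 206, 211, 221, 222, 223, 224] prof [25, 26, 25, 18, 16, 19, 19, 72, 153, 141, 125, 151, 146, 130, 142, 144, 155, 180, 181, 181, 180, 180, 181, 181, 182]
```

```bash
python3 - <<'E'
from h import *
O=np.array([.4823,.1879,.0452]); Rm=R.from_euler("ZY",[np.radians(-.55),-np.pi/6]).as_matrix()
img,c=grab("wrist")
print([(x,proj(c,Rm@[x/1e3,0,.035]+O)[1].round(1)) for x in (68,71,74,77,80,90)], proj(c,Rm@[.09,0,.038]+O))
img,c=grab("scene"); g=cv2.cvtColor(img,cv2.COLOR_RGB2GRAY)
A=proj(c,Rm@[.1,0,.034]+O);B=proj(c,Rm@[.05,0,.034]+O)
print([(x,int(cv2.getRectSubPix(g,(1,1),tuple(map(float,proj(c,Rm@[x/1e3,0,.0345]+O))))[0,0])) for x in range(50,95,2)])
E
```

```text
[(68, np.float64(228.9)), (71, np.float64(225.0)), (74, np.float64(220.9)), (77, np.float64(216.6)), (80, np.float64(212.2)), (90, np.float64(196.5))] [323.55603344 201.87105857]
[(50, 116), (52, 117), (54, 117), (56, 117), (58, 117), (60, 117), (62, 118), (64, 118), (66, 117), (68, 111), (70, 102), (72, 99), (74, 106), (76, 109), (78, 90), (80, 67), (82, 40), (84, 24), (86, 19), (88, 20), (90, 22), (92, 23), (94, 23)]
```

Request:
jog_arm:
  rows:
    - [-0.3,[0.002,0,-0.001],0]
    - [-0.3,[0.002,0,-0.001],0]
    - [-0.3,[0.002,0,-0.001],0]
    - [-0.3,[0.002,0,-0.001],0]

```text
t: 37.55
tcp_pos: [0.4999, 0.1876, 0.095]
orientation: [1.0, -0.005, -0.0, 0.0]
contact_force: [-0.1, -0.8, 0.3]
opening: 0.032
grip_force: 0.0
```

```bash
python3 go.py 11; python3 st.py; python3 - <<'E'
from h import *
O=np.array([.4823,.1879,.0452]); Rm=R.from_euler("ZY",[np.radians(-.55),-np.pi/6]).as_matrix()
img,c=grab("wrist")
print([(x,proj(c,Rm@[x/1e3,0,.035]+O)[1].round(1)) for x in (65,68,71,74,77,90)])
E
```

```text
t 37.55 G world [0.4999 0.1876 0.084 ] cradle mm [34.6 -0.1 24.8] yaw -0.59 F cradle [ 0.1 -0.8  0.3] grip 0.0 0.031992810074332724
edges [204, 205, 206, 207, 208, 209, 213, 214, 223, 224, 225] prof [27, 25, 20, 16, 17, 16, 15, 16, 54, 137, 141, 125, 153, 151, 130, 143, 144, 155, 180, 180, 180, 181, 181, 182, 182]
[(65, np.float64(234.8)), (68, np.float64(231.0)), (71, np.float64(227.1)), (74, np.float64(223.0)), (77, np.float64(218.8)), (90, np.float64(198.9))]
```

I can't tell from the image whether the nub end is fully under the lip. I'll tap the nub end down with closed fingertips to make sure.

Request:
jog_arm:
  rows:
    - [-0.3,[0,0,-0.03],0]
    - [-0.3,[0,0,-0.042],0]
    - [-1,[-0.01,0,-0.036],0]
    - [-1,[-0.02,0,-0.027],0]
    - [-1,[-0.02,0,-0.027],0]
    - [-1,[-0.02,0,-0.027],0]
    - [-1,[-0.02,0,-0.027],0]
  grip_force: 10

```text
t: 38.35
tcp_pos: [0.4799, 0.1878, 0.1219]
orientation: [1.0, -0.005, -0.0, 0.0]
contact_force: [0.3, -0.9, 0.3]
opening: 0.001
grip_force: 0.0
```

```bash
python3 go.py 19 26.5,0,40 26.5,0,38.5; python3 - <<'E'
from h import *
O=np.array([.4823,.1879,.0452]); Rm=R.from_euler("ZY",[np.radians(-.55),-np.pi/6]).as_matrix()
img,c=grab("wrist"); g=cv2.cvtColor(img,cv2.COLOR_RGB2GRAY); cv2.imwrite("pics/w12.png",img[:,:,::-1])
print([(x,proj(c,Rm@[x/1e3,0,.035]+O)[1].round(1)) for x in (0,6,10,65,68,71,74,77,90)])
print([(r,int(g[r,321:327].mean())) for r in range(190,262,2)])
E
```

```text
t 38.35 G world [0.4799 0.1878 0.1029] cradle mm [26.7 -0.1 51.2] yaw -0.58 F cradle [ 0.4 -0.9  0.2] grip 0.0 0.0010009301312350692
26.5,0,40 [ 5.4 -0.1  9.8]
26.5,0,38.5 [ 6.1 -0.1 11.1]
[(0, np.float64(247.7)), (6, np.float64(242.8)), (10, np.float64(239.5)), (65, np.float64(179.8)), (68, np.float64(175.7)), (71, np.float64(171.5)), (74, np.float64(167.2)), (77, np.float64(162.8)), (90, np.float64(142.3))]
[(190, 156), (192, 156), (194, 156), (196, 156), (198, 155), (200, 157), (202, 157), (204, 155), (206, 155), (208, 157), (210, 155), (212, 155), (214, 156), (216, 156), (218, 155), (220, 156), (222, 154), (224, 148), (226, 140), (228, 140), (230, 140), (232, 126), (234, 79), (236, 63), (238, 63), (240, 65), (242, 64), (244, 62), (246, 63), (248, 60), (250, 37), (252, 14), (254, 16), (256, 15), (258, 12), (260, 17)]
```

Request:
jog_arm:
  rows:
    - [-1,[0.003,0,0.005],0]
    - [-1,[0.0054,0,0.0095],0]
    - [-1,[0.0063,0,0.0115],0]
    - [-1,[0.0066,0,0.012],0]

```text
t: 38.8
tcp_pos: [0.4866, 0.188, 0.112]
orientation: [1.0, -0.005, -0.0, -0.0]
contact_force: [-19.0, -2.1, 32.6]
opening: 0.0007
grip_force: 18.9
```

```bash
python3 go.py 19
```

```text
t 38.8 G world [0.4866 0.188  0.093 ] cradle mm [27.7  0.2 39.3] yaw -0.59 F cradle [-0.2 -2.3 37.7] grip 18.884017914533615 0.0006690038774127829
```

Solid at the home height, so the end is under the lip. Now the key.

Request:
jog_arm:
  rows:
    - [-1,[-0.004,0,-0.02],0]
    - [-1,[0.0,0.02,-0.035],0]
    - [-1,[0.0286,0.06,-0.03],0]
    - [-1,[0.0286,0.07,-0.02],0]
    - [-1,[0.0286,0.07,-0.01],0]
    - [-1,[0.0286,0.07,-0.01],0]
    - [-1,[0.0286,0.07,-0.01],0]

```text
t: 39.5
tcp_pos: [0.5139, 0.1183, 0.1197]
orientation: [1.0, -0.005, -0.0, -0.0]
contact_force: [0.3, 0.8, 0.4]
opening: 0.0005
grip_force: 0.0
```

```bash
python3 go.py 19 56.5,-70,26.5 56.5,-70,19.5 56.5,-70,18.5 56.5,-70,33; python3 - <<'E'
from h import *
O=np.array([.4823,.1879,.0452]); Rm=R.from_euler("ZY",[np.radians(-.55),-np.pi/6]).as_matrix()
img,c=grab("wrist"); g=cv2.cvtColor(img,cv2.COLOR_RGB2GRAY)
u=[proj(c,Rm@[x/1e3,0,.035]+O) for x in np.arange(60,92,2)]
print([(int(60+2*i),int(cv2.getRectSubPix(g,(3,3),tuple(map(float,q))).mean())) for i,q in enumerate(u)])
E
```

```text
t 39.5 G world [0.5139 0.1183 0.1007] cradle mm [ 55.7 -69.3  32. ] yaw -0.54 F cradle [0.5 0.8 0.2] grip 0.0 0.00046465374250859935
56.5,-70,26.5 [3.4 0.7 4.3]
56.5,-70,19.5 [ 7.   0.7 10.4]
56.5,-70,18.5 [ 7.5  0.7 11.2]
56.5,-70,33 [ 0.2  0.7 -1.3]
[(60, 145), (62, 142), (64, 142), (66, 148), (68, 154), (70, 143), (72, 129), (74, 122), (76, 127), (78, 137), (80, 137), (82, 129), (84, 109), (86, 31), (88, 13), (90, 15)]
```

The cell's end reads x ≈ 71, which is home. Press the key.

Request:
jog_arm:
  rows:
    - [-1,[0.0034,0.0007,0.0043],0]
    - [-1,[0.0058,0.0007,0.0084],0]
    - [-1,[0.0071,0.0007,0.0106],0]
    - [-1,[0.0071,0.0007,0.0106],0]
    - [-1,[0.0074,0.0007,0.0111],0]
    - [-1,[0.0074,0.0007,0.0111],0]

```text
t: 40.15
tcp_pos: [0.5217, 0.1173, 0.1105]
orientation: [1.0, -0.005, -0.0, -0.001]
contact_force: [-13.1, 1.8, 20.5]
opening: 0.0002
grip_force: 9.9
```

```bash
python3 go.py 19
```

```text
t 40.15 G world [0.5216 0.1174 0.0915] cradle mm [ 57.8 -70.2  20.1] yaw -0.57 F cradle [-1.1  1.6 24.4] grip 9.914701516390778 0.0002199669073025948
```

Request:
jog_arm:
  rows:
    - [-1,[0,0,0.0003],0]
    - [-1,[0,0,0.0003],0]
    - [-1,[-0.004,0,-0.007],0]
    - [-1,[-0.01,0,-0.04],0]
    - [-1,[-0.02,0,-0.09],0]
    - [-1,[-0.02,0,-0.1],0]
    - [-1,[-0.02,0,-0.1],0]
    - [-1,[-0.02,0,-0.1],0]

```text
t: 40.95
tcp_pos: [0.5016, 0.1169, 0.2077]
orientation: [1.0, -0.005, -0.001, 0.0]
contact_force: [0.7, -0.4, -0.8]
opening: 0.0005
grip_force: 0.0
```

```bash
python3 go.py 19; python3 - <<'E'
from h import *
O=np.array([.4823,.1879,.0452]); Rm=R.from_euler("ZY",[np.radians(-.55),-np.pi/6]).as_matrix()
img,c=grab("wrist"); g=cv2.cvtColor(img,cv2.COLOR_RGB2GRAY)
u=[proj(c,Rm@[x/1e3,0,.035]+O) for x in np.arange(-4,92,3)]
print([(int(-4+3*i),int(cv2.getRectSubPix(g,(3,3),tuple(map(float,q))).mean())) for i,q in enumerate(u)])
E
```

```text
t 40.95 G world [0.5016 0.1169 0.1887] cradle mm [ 89.1 -70.8 114.3] yaw -0.58 F cradle [ 0.2 -0.4 -1. ] grip 0.0 0.00047279804125427167
[(-4, 15), (-1, 41), (2, 123), (5, 185), (8, 197), (11, 196), (14, 197), (17, 198), (20, 204), (23, 209), (26, 209), (29, 210), (32, 210), (35, 211), (38, 211), (41, 211), (44, 212), (47, 211), (50, 212), (53, 211), (56, 212), (59, 212), (62, 212), (65, 212), (68, 209), (71, 180), (74, 163), (77, 165), (80, 149), (83, 146), (86, 106), (89, 26)]
```

```bash
python3 -c "
from plant import robot
print(robot.sign_off())"
```

```text
the job is handed in; nothing more can be done
None
```

I handed the job in at about 41 s. By force and image readings, the long cell is home in the cradle with its nub end under the lip, and the key was pressed to its stop and released. The judge's result was not shown.

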